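Clamp the honing rod of a bench knife sharpener with a hex key

TASK

Push the honing rod along its V-groove until its end touches the end stop. Then take the T-handled hex key from its stand, seat it fully in the recessed hexagon of the leaning clamp screw before turning, and turn the screw clockwise until it stops. Put the key back upright in its stand, right down on its collar, and leave the jars, cup and timer where they are.

Things in the scene. Friction and masses are not known exactly. Their poses are not given: they have to be found in the camera images.
- rod_cap (a point): Centre of the outer end face of the honing rod's black push cap (24 mm across, 21 mm long). The rod is loose steel, 16 mm in diameter, 180 mm long with cap, 0.2 to 0.33 kg, lying level in the V-groove, axis 56 mm above the table. The cap always sticks out of the groove. Pushing it takes 1 to 4 N. The rod may roll, so only this point's position is of use.
- rod_end (a point): Centre of the plain far end face of the honing rod, on its axis, 180 mm from rod_cap. This end has to touch the end stop. At the start it is 20 to 45 mm short of it.
- stop_face (a point): Point on the sharpener's dark end stop (top 76 mm above the table) that the rod's end has to meet, on the groove's axis, 56 mm above the table. Its y axis points along the groove, the way the rod is pushed; x is level, z up.
- sharpener: Bench knife sharpener, fixed. Grey base 124 x 230 mm, longer along the groove, top 14 mm above the table; origin under the groove, 80 mm before the stop face; axes as stop_face. A grey bridge (68 mm across, 4 to 56 mm past the origin along y) spans the rod, top at about 115 mm, and carries the clamp screw on its sloping face.
- screw_seat (a point): Centre of the floor of the hexagon recess in the clamp screw's round steel head (36 mm across), 107 mm above the table. z is the screw's axis pointing out of the recess; it leans 30 degrees from vertical towards -y of stop_face. Recess: 20 mm deep, 19.4 mm across flats, flats facing along x and every 60 degrees from it. The frame turns with the screw; a red mark shows +x.
- clamp_screw (a joint): Angle of the clamp screw in rad; grows as it is turned clockwise, looking into the recess. Starts between 0 and 0.3 and meets a hard stop at 1.25 (locked: its red mark then faces a white mark on the slope). It turns stiffly (0.15 N m) and stays where it is left. The key has about 0.16 rad of play either way in the recess.
- key_grip (a point): Centre of the hex key's black T-handle: a bar 92 mm long (along y), 16 mm wide (along x), 22 mm high, with orange bands; z points up along the key. The key is 109 mm long, 0.22 kg. Below the bar: a 15 mm round neck, a collar 40 mm across 43 to 48 mm under the bar's centre, then the hexagon shank. In its stand the bar's centre is 108 mm above the table.
- key_tip (a point): Centre of the shank's lower end, 98 mm below key_grip, same axes. The shank is a hexagon 18 mm across flats, flats facing along x and every 60 degrees from it, 50 mm long below the collar; its last 4 mm taper.
- stand_mouth (a point): Centre of the round mouth (28 mm across) of the grey key stand, 60 mm above the table; z up. The stand is fixed, 47 mm across at the top, 72 mm at the foot. The key stands in it upright with its collar on the rim and its tip 50 mm below this point.
- deli_cup: Pale lidded deli cup, 74 mm across, 68 mm high, loose, at the back right; origin at the middle of its underside. A bystander.
- timer: White kitchen timer, 30 x 74 x 66 mm, loose, at the back right; origin at the middle of its underside. A bystander.
- spice_jar_1: Spice jar with black cap, 40 mm across, 105 mm high, loose, on the left; origin at the middle of its underside. A bystander.
- spice_jar_2: Spice jar with red cap, 44 mm across, 105 mm high, loose, on the left; origin at the middle of its underside. A bystander.

How it is judged:
On the way, in this order (a step that is already met when the one before it is completed fails the run):
1. the rod's end touches the end stop (within 4 mm) (distance between rod_end and stop_face below 0.004 m), for 0.2 s.
2. the key is seated fully in the screw's recess (tip within 4 mm of its floor, axes within 0.1 rad) before the screw is turned (below 0.6 rad), the rod still at its stop (distance between key_tip and screw_seat below 0.004 m and angle between the z axis of key_tip and the z axis of screw_seat, either way round below 0.1 rad and distance between rod_end and stop_face below 0.004 m and value of joint clamp_screw below 0.6 rad), for 0.2 s.
3. the screw is turned to its stop (above 1.15 rad) with the key still seated (distance between key_tip and screw_seat below 0.004 m and angle between the z axis of key_tip and the z axis of screw_seat, either way round below 0.1 rad and value of joint clamp_screw above 1.15 rad), for 0.1 s.
At the end, for the whole second after the job is handed in: The rod's end is within 4 mm of the stop face, the clamp screw stands above 1.15 rad, and the key is back in its stand: tip within 10 mm of the stand's axis and at least 45 mm below its mouth, within 0.12 rad of upright (distance between rod_end and stop_face below 0.004 m and value of joint clamp_screw above 1.15 rad and horizontal distance between key_tip and stand_mouth below 0.01 m and z of key_tip in the frame of stand_mouth below -0.045 m and angle between key_grip's own z axis and vertical below 0.12 rad); the robot touches nothing.
It fails at once if the deli cup is pushed away by more than 30 mm (distance of deli_cup from where it was at the start of the episode above 0.03 m).
It fails at once if the timer is pushed away by more than 30 mm (distance of timer from where it was at the start of the episode above 0.03 m).
It fails at once if the black-capped spice jar is pushed away by more than 30 mm (distance of spice_jar_1 from where it was at the start of the episode above 0.03 m).
It fails at once if the red-capped spice jar is pushed away by more than 30 mm (distance of spice_jar_2 from where it was at the start of the episode above 0.03 m).
It also fails if it takes over 58 s, if anything falls off the work surface, if the arm or the gripper's body presses on something with over 40 N, if the wrist force passes 120 N, or if a joint passes its speed limit or range.

ROBOT

A 6-joint arm with a two-finger parallel gripper is mounted at the origin on the work surface; the furniture and walls round the work are solid. World frame = base frame: x ahead of the robot, y to its left, z up, the work surface at z = 0. Lengths are in m, angles in rad, forces in N, time in s.
With the tool pointing down it reaches from about 0.225 to 0.875 m from the base axis. Payload 3.4 kg.
Tool frame: the origin (TCP) lies between the finger pads; the fingertips stand 19 mm ahead of it and the grasp point (between the pads) is the TCP (manip.tip_reach is the distance from the TCP to the fingertips, in m); z points along the fingers, x is the direction in which the jaws open and shut, and the axes are right-handed (so a half turn about z gives the same grasp; the last joint's range is limited). The gripper opens to 85 mm and grips with 20 to 120 N. Pads are 22 mm wide; open, the fingers measure 114 mm over their backs; the gripper's body (76 mm by 85 mm) begins 54 mm behind the grasp point. The pads swing forward as they close: fully open they stand 13 mm farther back than shut.
Start: joints at [-1.385, 0.276, 1.505, -0, 1.361, -0.121], TCP at [0.174, -0.548, 0.25] pointing down, gripper open.
Joint ranges: [-2.89, 2.89], [-0.75, 2.08], [0.22, 2.7], [-1.18, 4.32], [0.11, 2.71], [-2.7, 2.7]. Speed limits (rad/s): [2.57, 2.57, 3.14, 3.14, 3.14, 3.14].

INTERFACE

Orientations are given as a unit quaternion [w, x, y, z].
In Python, from rig import manip gives the robot as it stands.
- The arm moves only by the tool send_rows, never from a script. Its arguments are lists of equal length, an entry for each row: "delta_pos": the shift along the tool's x, y, z normalised to -1 to 1, where 1 is 40 cm, a list of three; "angular": the turn, a rotation vector about the tool's x, y, z normalised to -1 to 1, where 1 is 0.08 rad, a list of three. A call has 1 to 5 rows; each row shifts and turns the commanded pose from where the row before left it, along the tool's axes as they then stand; what a row does not reach is not made up. A row lasts 1/12 s, in which the tool goes at most 41.7 mm and 7.16 degrees, less where a joint would pass 70% of its speed; a pose out of reach is approached as far as the arm can. A call with a number of a shift or a turn outside -1 to 1 is refused whole. A call with a gripper value outside its range is refused whole. "hand" is the finger opening in mm, from 0 to 85.4, set as the call begins (left out, the last holds). The fingers move at their own pace and stop on an object; "squeeze" is the grip in N (left out, the last holds). Time passes only in rows, so rows that do not move let the fingers close. It gives the time, the measured TCP pose, the force and the opening at its end, in the units of the state.
- manip.get_state(): the state, without advancing time (a new reading comes with each control period).
- manip.get_image(name): name is "scene" or "top" or "wrist"; returns the picture (384x512x3 uint8, blue, green, red); there is no depth.
- manip.calibration(name): a dict with "fx", "fy", "cx", "cy" (pixels), "k1" (the pictures are not rectified: a ray, as slopes to the right and down, at radius r is drawn at 1 + k1 r^2 times it, then the intrinsics apply), "camera_from_world" (4x4, takes a point from world to camera coordinates). Camera axes: x right, y up, looking along -z (the intrinsics and any distortion apply to the point x, -y, -z); pixel columns grow to the right and rows downward; lengths in m; the calibration is good to about 2 mm. A picture is of the moment at which its call begins: read the wrist's pose just before it. calibration takes no time and is no camera call; for the wrist camera it gives the pose at the moment of the call.
- manip.sign_off(): hands the job in, once; it reports no verdict.
The state is a dict: "clock": time; "qpos": joint angles; "qd": joint speeds; "effort": joint torques, N m; "position": TCP position; "ee_rot": TCP orientation; "contact_force": force on the tool from outside, world axes, zero at the start; "moment": the same for the moment, N m; "width": finger opening in m.
Only numpy, scipy, OpenCV 4.12 (cv2) and the standard library are available. Lean on these libraries where they do the work, as an engineer would, in place of code of your own. Each camera call takes 0.05 s, during which the arm holds its last target.

## Working session

There is one attempt and no reset: what is moved stays moved. The work goes in short steps, Python scripts to look and compute and a tool call to move; the robot and the scene stay as the last step left them, time stands still between calls to the robot, and variables do not carry over. Pictures are saved under pics/ and viewed, and the job is handed in when it is done.

Besides the shell and the picture viewer there is one more tool, called after ">>>" in YAML: its name, and indented under it one key for each argument. send_rows: Moves the arm, as the interface text tells. Scaled input: -1 to 1 covers 40 cm each way for a shift and 0.08 rad each way for a turn. Its arguments: {"type":"object","properties":{"delta_pos":{"type":"array","items":{"type":"array","items":{"type":"number"}}},"angular":{"type":"array","items":{"type":"array","items":{"type":"number"}}},"hand":{"type":"number"},"squeeze":{"type":"number"}},"required":["delta_pos","angular"]}

```bash
ls; mkdir -p pics; python3 - <<'E'
from rig import manip
import cv2, json
s=manip.get_state(); print(s); print(manip.tip_reach)
for n in ("scene","top","wrist"):
    c=manip.calibration(n); print(n,c)
    cv2.imwrite(f"pics/{n}0.png",manip.get_image(n))
E
```

```text
pics
{'clock': 0.0, 'qpos': array([-1.38503465e+00,  2.76621316e-01,  1.50612252e+00,  7.59509675e-07,
        1.36069622e+00, -1.20980872e-01]), 'qd': array([ 3.28068208e-05,  2.35283078e-03, -9.26676329e-04,  8.05293536e-04,
       -9.13749911e-04, -1.70084825e-03]), 'effort': array([ 2.86972572e-04, -4.16777372e+01, -2.45804322e+01, -1.83225416e-04,
        1.10641497e-02,  5.32317529e-06]), 'position': array([ 0.17353946, -0.54767871,  0.24942889]), 'ee_rot': array([-6.31933238e-04,  8.06831327e-01, -5.90781140e-01, -6.73713026e-04]), 'contact_force': array([ 1.04831356, -0.00111057,  0.26058839]), 'moment': array([-0.02995374, -0.03480568, -0.01515293]), 'width': 0.08509368246844415}
0.019
scene {'fx': 438.01693126772005, 'fy': 438.01693126772005, 'cx': 262.74769203888803, 'cy': 182.66008845994793, 'k1': -0.17402246671751714, 'camera_from_world': array([[ 0.98380984,  0.17891003, -0.01045955, -0.50185443],
       [-0.0820061 ,  0.50130243,  0.86137731, -0.0788466 ],
       [ 0.15935244, -0.84657373,  0.50785798, -1.20532653],
       [ 0.        ,  0.        ,  0.        ,  1.        ]])}
top {'fx': 354.5016457805974, 'fy': 354.5016457805974, 'cx': 254.55384876502652, 'cy': 195.7844386478582, 'k1': -0.04626616338412562, 'camera_from_world': array([[ 0.01051665, -0.99991827,  0.00726941,  0.05550967],
       [ 0.98996613,  0.01143589,  0.14084135, -0.49154931],
       [-0.14091297,  0.00571529,  0.99000549, -1.03021599],
       [ 0.        ,  0.        ,  0.        ,  1.        ]])}
wrist {'fx': 329.1774145728741, 'fy': 329.1774145728741, 'cx': 249.41061118351558, 'cy': 193.48224733964472, 'k1': -0.049186450364358834, 'camera_from_world': array([[ 0.30270195, -0.95308071, -0.00294729, -0.57288742],
       [ 0.91082085,  0.29018796, -0.29359211,  0.04014155],
       [ 0.28067224,  0.08618645,  0.95592625, -0.37987643],
       [ 0.        ,  0.        ,  0.        ,  1.        ]])}
```

View pics/scene0.png

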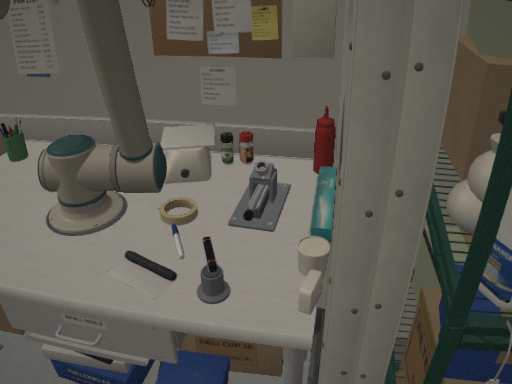

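View pics/top0.png

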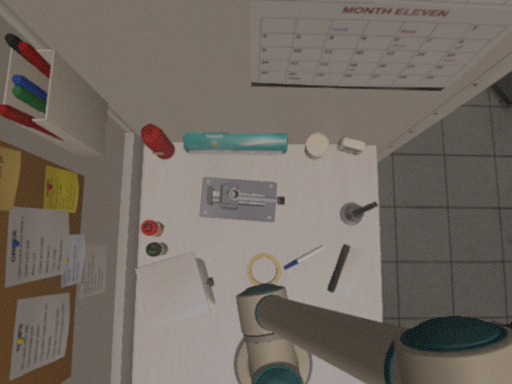

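View pics/wrist0.png

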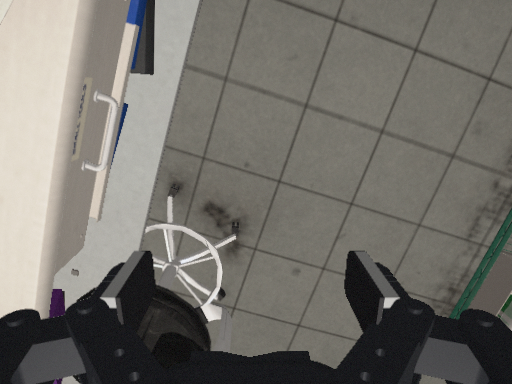

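```bash
cat > h.py <<'E'
import numpy as np, cv2
from rig import manip
from scipy.spatial.transform import Rotation as R
def K(c): return np.array([[c['fx'],0,c['cx']],[0,c['fy'],c['cy']],[0,0,1]]), np.array([c['k1'],0,0,0,0.])
def proj(c,P):
    P=np.atleast_2d(P).astype(float); T=c['camera_from_world']; q=(T[:3,:3]@P.T).T+T[:3,3]; q=q*[1,-1,-1]
    k,d=K(c); return cv2.projectPoints(q,np.zeros(3),np.zeros(3),k,d)[0].reshape(-1,2)
def ray(c,uv):
    k,d=K(c); n=cv2.undistortPoints(np.array([[uv]],float),k,d).ravel()
    T=c['camera_from_world']; v=T[:3,:3].T@np.array([n[0],-n[1],-1]); o=-T[:3,:3].T@T[:3,3]; return o,v/np.linalg.norm(v)
def atz(c,uv,z):
    o,v=ray(c,uv); return o+v*(z-o[2])/v[2]
def tri(cs,uvs):
    A=np.zeros((3,3));b=np.zeros(3)
    for c,uv in zip(cs,uvs):
        o,v=ray(c,uv);M=np.eye(3)-np.outer(v,v);A+=M;b+=M@o
    return np.linalg.solve(A,b)
def crop(img,x0,y0,x1,y1,s,name,grid=10):
    o=cv2.resize(img[y0:y1,x0:x1],None,fx=s,fy=s,interpolation=cv2.INTER_CUBIC)
    for x in range((x0//grid+1)*grid,x1,grid):
        cv2.line(o,((x-x0)*s,0),((x-x0)*s,6),(0,255,255),1); cv2.putText(o,str(x),((x-x0)*s-10,16),0,.35,(0,0,255),1)
    for y in range((y0//grid+1)*grid,y1,grid):
        cv2.line(o,(0,(y-y0)*s),(6,(y-y0)*s),(0,255,255),1); cv2.putText(o,str(y),(8,(y-y0)*s+4),0,.35,(0,0,255),1)
    cv2.imwrite("pics/"+name,o)
def tp(s=None):
    s=s or manip.get_state(); w,x,y,z=s['ee_rot']; return np.array(s['position']),R.from_quat([x,y,z,w])
E
python3 - <<'E'
from h import *
a=cv2.imread('pics/scene0.png');b=cv2.imread('pics/top0.png')
crop(a,185,150,335,310,5,'s1.png') if 0 else crop(a,225,155,300,235,7,'s1.png')
crop(b,195,170,295,230,7,'t1.png')
crop(a,190,230,240,305,7,'s2.png'); crop(b,330,190,390,235,8,'t2.png')
E
```

```text
(no output)
```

View pics/s1.png

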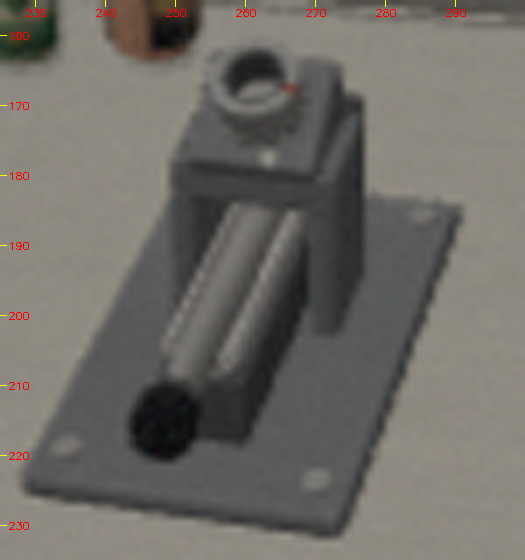

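View pics/t1.png

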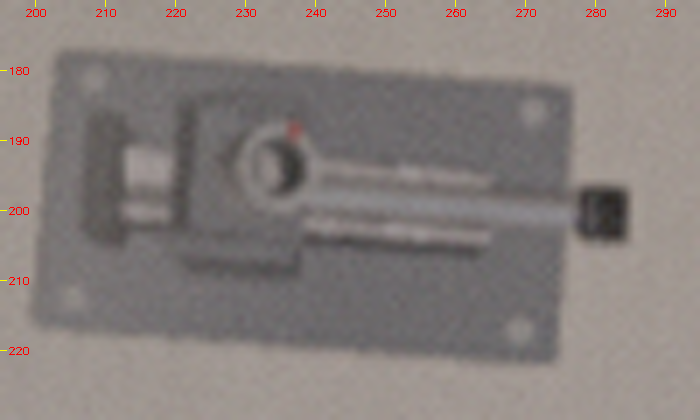

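View pics/s2.png

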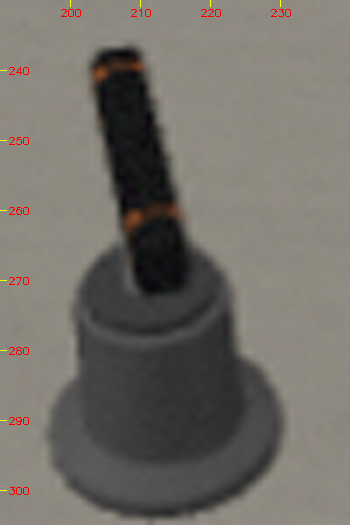

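View pics/t2.png

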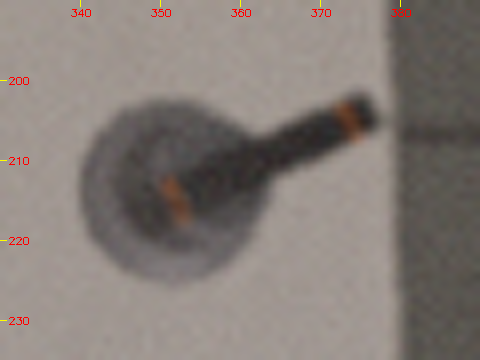

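```bash
python3 - <<'E'
from h import *
S=manip.calibration('scene');T=manip.calibration('top')
o=0.43
def t1(x,y): return (x/7+195-o,y/7+170-o)
def s1(x,y): return (x/7+225-o,y/7+155-o)
def s2(x,y): return (x/7+190-o,y/7+230-o)
def t2(x,y): return (x/8+330-o,y/8+190-o)
f=lambda p:np.round(p,4)
print('base top view',*[f(atz(T,t1(*p),.014)) for p in [(57,52),(573,88),(556,362),(32,325)]])
print('base scene',*[f(atz(S,s1(*p),.014)) for p in [(25,480),(343,522),(462,207)]])
print('bolts T',*[f(atz(T,t1(*p),.014)) for p in [(95,80),(533,110),(518,330),(73,298)]])
print('bolts S',*[f(atz(S,s1(*p),.014)) for p in [(66,446),(316,479),(424,216)]])
print('cap end T (axis)',f(atz(T,t1(628,214),.056)),'S',f(atz(S,s1(164,422),.056)))
print('stop top front T',f(atz(T,t1(125,113),.076)),f(atz(T,t1(125,243),.076)))
print('rod near cap axis T',f(atz(T,t1(578,213),.056)),f(atz(T,t1(320,193),.056)))
print('recess rim tri', f(tri([T,S],[t1(274,165),s1(256,82)])),'red',f(tri([T,S],[t1(294,129),s1(290,88)])))
print('key: bar ends', f(atz(T,t2(158,225),.119)),f(atz(T,t2(375,108),.119)),'S',f(atz(S,s2(125,50),.119)),f(atz(S,s2(163,280),.1085)))
print('bands T',f(atz(T,t2(176,200),.119)),f(atz(T,t2(348,117),.119)),'S',f(atz(S,s2(117,70),.119)),f(atz(S,s2(152,214),.119)))
print('foot T',f(atz(T,t2(172,190),.0)),'foot S',f(atz(S,s2(164,425),.0)))
E
```

```text
base top view [0.5505 0.2214 0.014 ] [ 0.5371 -0.0061  0.014 ] [0.4164 0.001  0.014 ] [0.4299 0.2285 0.014 ]
base scene [ 0.4207 -0.0061  0.014 ] [ 0.5402 -0.0121  0.014 ] [0.5546 0.2152 0.014 ]
bolts T [0.5382 0.2043 0.014 ] [0.527  0.0114 0.014 ] [0.4301 0.0175 0.014 ] [0.4418 0.211  0.014 ]
bolts S [0.4306 0.0176 0.014 ] [0.5262 0.0124 0.014 ] [0.5398 0.2053 0.014 ]
cap end T (axis) [ 0.4759 -0.0265  0.056 ] S [ 0.4772 -0.02    0.056 ]
stop top front T [0.5131 0.1835 0.076 ] [0.4589 0.182  0.076 ]
rod near cap axis T [ 0.4761 -0.0055  0.056 ] [0.4833 0.103  0.056 ]
recess rim tri [0.4855 0.1191 0.1192] red [0.4998 0.1114 0.1219]
key: bar ends [ 0.421  -0.2002  0.119 ] [ 0.4624 -0.2773  0.119 ] S [ 0.431 -0.201  0.119] [ 0.4658 -0.2861  0.1085]
bands T [ 0.4297 -0.2067  0.119 ] [ 0.4591 -0.2677  0.119 ] S [ 0.4314 -0.2107  0.119 ] [ 0.4594 -0.2715  0.119 ]
foot T [ 0.4444 -0.2388  0.    ] foot S [ 0.4434 -0.2349  0.    ]
```

```bash
python3 - <<'E'
from h import *
W=manip.calibration('wrist');M=W['camera_from_world']
p,r=tp()
o=-M[:3,:3].T@M[:3,3]
print(r.as_matrix().round(3)); print('cam in tool',r.inv().apply(o-p).round(4)); print('axes cam in tool (rows x,y,-z)',(r.inv().as_matrix()@M[:3,:3].T*[1,1,-1]).T.round(3))
S=manip.calibration('scene');T=manip.calibration('top')
o=.43
for u,v in [(274,165)]:
  print(atz(T,(u/7+195-o,v/7+170-o),.1243), atz(S,(256/7+225-o,82/7+155-o),.1243))
E
```

```text
[[ 0.302 -0.953 -0.   ]
 [-0.953 -0.302  0.001]
 [-0.001 -0.    -1.   ]]
cam in tool [-0.0008 -0.0736 -0.1237]
axes cam in tool (rows x,y,-z) [[ 1.    -0.001  0.001]
 [-0.001 -0.956  0.294]
 [-0.001  0.294  0.956]]
[0.48481713 0.11883876 0.1243    ] [0.48716297 0.1097378  0.1243    ]
```

```bash
cat >> h.py <<'E'
def plan(pt,Rt,n=None,p0=None,R0=None,nd=4):
    if p0 is None: p0,R0=tp()
    p,r=np.array(p0),R0; pt=np.array(pt,float)
    rv=(R0.inv()*Rt).as_rotvec()
    if n is None: n=int(max(np.ceil(np.abs(rv).max()/.0799),np.ceil(np.linalg.norm(pt-p0)/.0405),1))
    D=[];A=[]
    for i in range(n):
        k=n-i
        d=np.round(r.inv().apply((pt-p)/k)/.4,nd); a=np.round((r.inv()*Rt).as_rotvec()/k/.08,3 if nd>3 else 3)
        p=p+r.apply(d*.4); r=r*R.from_rotvec(a*.08); D.append(d.tolist());A.append(a.tolist())
    for i in range(0,n,5): print('delta_pos',D[i:i+5],'\nangular',A[i:i+5])
    print('end',p.round(4))
    return p,r
def tool(yaw,tilt_axis=None):
    return R.from_matrix([[np.cos(yaw),np.sin(yaw),0],[np.sin(yaw),-np.cos(yaw),0],[0,0,-1]])
E
python3 - <<'E'
from h import *
plan([.472,-.085,.25],tool(0))
E
```

```text
delta_pos [[-0.0549, -0.0663, 0.0], [-0.0494, -0.0704, 0.0], [-0.0437, -0.0741, 0.0], [-0.0378, -0.0773, 0.0], [-0.0315, -0.0801, 0.0]] 
angular [[-0.001, 0.001, -0.988], [-0.001, 0.001, -0.987], [-0.001, 0.001, -0.988], [-0.001, 0.001, -0.987], [-0.001, 0.001, -0.988]]
delta_pos [[-0.0251, -0.0823, -0.0], [-0.0186, -0.084, -0.0], [-0.0119, -0.0852, -0.0], [-0.0051, -0.0859, -0.0], [0.0017, -0.086, -0.0001]] 
angular [[-0.001, 0.001, -0.987], [-0.001, 0.001, -0.988], [-0.001, 0.001, -0.987], [-0.001, 0.001, -0.988], [-0.001, 0.001, -0.987]]
delta_pos [[0.0085, -0.0856, -0.0], [0.0152, -0.0847, -0.0001], [0.0219, -0.0832, -0.0001], [0.0283, -0.0812, -0.0], [0.0347, -0.0788, -0.0001]] 
angular [[-0.0, 0.001, -0.988], [-0.001, 0.001, -0.987], [-0.0, 0.001, -0.988], [-0.001, 0.001, -0.987], [-0.0, 0.001, -0.988]]
delta_pos [[0.0408, -0.0758, -0.0]] 
angular [[-0.001, 0.0, -0.987]]
end [ 0.472 -0.085  0.25 ]
```

>>> send_rows:
  delta_pos:
    - [-0.055,-0.066,0]
    - [-0.049,-0.07,0]
    - [-0.044,-0.074,0]
    - [-0.038,-0.077,0]
    - [-0.031,-0.08,0]
  angular:
    - [0,0,-0.988]
    - [0,0,-0.988]
    - [0,0,-0.988]
    - [0,0,-0.988]
    - [0,0,-0.988]
  hand: 0

```text
clock: 0.57
position: [0.2669, -0.4022, 0.25]
ee_rot: [-0.0, 0.908, -0.419, -0.0]
contact_force: [1.3, 0.4, 0.2]
width: 0.0255
```

>>> send_rows:
  delta_pos:
    - [-0.025,-0.082,0]
    - [-0.019,-0.084,0]
    - [-0.012,-0.085,0]
    - [-0.005,-0.086,0]
    - [0.002,-0.086,0]
  angular:
    - [0,0,-0.988]
    - [0,0,-0.988]
    - [0,0,-0.988]
    - [0,0,-0.988]
    - [0,0,-0.988]

```text
clock: 0.98
position: [0.36, -0.2577, 0.2502]
ee_rot: [-0.0, 0.972, -0.233, 0.0]
contact_force: [1.5, 0.1, -0.2]
width: 0.0001
```

>>> send_rows:
  delta_pos:
    - [0.009,-0.086,0]
    - [0.015,-0.085,0]
    - [0.022,-0.083,0]
    - [0.028,-0.081,0]
    - [0.035,-0.079,0]
  angular:
    - [0,0,-0.988]
    - [0,0,-0.988]
    - [0,0,-0.988]
    - [0,0,-0.988]
    - [0,0,-0.988]

```text
clock: 1.4
position: [0.4535, -0.1128, 0.2502]
ee_rot: [0.0, 0.999, -0.037, -0.0]
contact_force: [0.3, -1.0, 0.1]
width: 0.0002
```

```bash
python3 - <<'E'
from h import *
p,r=tp();print(p,r.as_rotvec(),manip.get_state()['qpos'],manip.get_state()['clock'])
plan([.4755,-.085,.15],tool(0))
E
```

```text
[ 0.45346813 -0.11284313  0.25020271] [ 3.13923638e+00 -1.16879154e-01 -2.45696578e-04] [-3.92788251e-01  1.12691685e-01  1.71855573e+00 -2.32161026e-04
  1.31042880e+00 -3.18299424e-01] 1.4
delta_pos [[0.0166, -0.0245, 0.0835], [0.0172, -0.0241, 0.0835], [0.0178, -0.0237, 0.0835]] 
angular [[0.001, 0.001, -0.31], [0.001, 0.0, -0.31], [0.0, 0.001, -0.31]]
end [ 0.4755 -0.085   0.15  ]
```

>>> send_rows:
  delta_pos:
    - [0.0166,-0.0245,0.0835]
    - [0.0172,-0.024,0.0835]
    - [0.0178,-0.0237,0.0835]
    - [0,0,0.08]
    - [0,0,0.08]
  angular:
    - [0,0,-0.31]
    - [0,0,-0.31]
    - [0,0,-0.31]
    - [0,0,0]
    - [0,0,0]

```text
clock: 1.82
position: [0.4754, -0.0859, 0.0846]
ee_rot: [0.0, 1.0, -0.001, 0.0]
contact_force: [-0.4, -0.3, -0.3]
width: 0.0004
```

>>> send_rows:
  delta_pos:
    - [0,0,0.06]
    - [0,0,0]
  angular:
    - [0,0,0]
    - [0,0,0]

```text
clock: 1.98
position: [0.4714, -0.0854, 0.0578]
ee_rot: [-0.002, 1.0, -0.002, -0.005]
contact_force: [-2.1, 0.2, -0.5]
width: 0.0
```

```bash
python3 - <<'E'
from h import *
p,r=tp();print(p,r.as_rotvec(),manip.get_state()['clock'],manip.get_state()['contact_force'])
a=manip.get_image('scene');crop(a,225,155,300,235,7,'s3.png')
E
```

```text
[ 0.47140316 -0.08537512  0.05777338] [-3.13826714  0.00584476  0.01590098] 1.9833 [-2.08401794  0.15087279 -0.45734552]
```

View pics/s3.png

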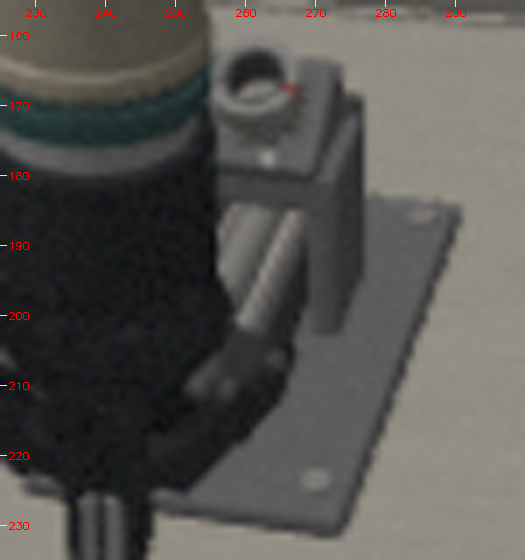

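>>> send_rows:
  delta_pos:
    - [0,0,0]
  angular:
    - [0,0,0]

```text
clock: 2.12
position: [0.4757, -0.087, 0.0626]
ee_rot: [0.0, 1.0, -0.002, 0.0]
contact_force: [0.8, 0.9, 1.2]
width: -0.0001
```

```bash
python3 - <<'E'
from h import *
s=manip.get_state();p,r=tp();print(p,r.as_matrix().round(4),s)
E
```

```text
[ 0.47569532 -0.08696107  0.06258124] [[ 1.e+00 -4.e-03  3.e-04]
 [-4.e-03 -1.e+00 -2.e-04]
 [ 3.e-04  2.e-04 -1.e+00]] {'clock': 2.1167, 'qpos': array([-3.24759135e-01,  3.29098102e-01,  1.96731536e+00, -1.17262020e-04,
        8.44816814e-01, -3.20643588e-01]), 'qd': array([-0.00246941, -0.02623968, -0.02800478,  0.00087312, -0.00568686,
        0.00027322]), 'effort': array([ 6.53754571e-02, -3.57963538e+01, -1.59289867e+01,  1.50530828e-03,
        1.06718503e-01, -2.01347649e-05]), 'position': array([ 0.47569532, -0.08696107,  0.06258124]), 'ee_rot': array([ 9.90515692e-05,  9.99997945e-01, -2.01885674e-03,  1.57930747e-04]), 'contact_force': array([0.75593607, 0.87432883, 1.15262422]), 'moment': array([ 0.01335896, -0.01100177,  0.01835651]), 'width': -0.000130133170819162}
```

>>> send_rows:
  delta_pos:
    - [0,-0.05,0]
    - [0,-0.04,0]
    - [0,-0.015,0]
    - [0,-0.01,0]
    - [0,-0.01,0]
  angular:
    - [0,0,0]
    - [0,0,0]
    - [0,0,0]
    - [0,0,0]
    - [0,0,0]

```text
clock: 2.53
position: [0.4768, -0.0374, 0.0635]
ee_rot: [0.001, 1.0, -0.001, 0.002]
contact_force: [1.1, -3.1, 1.1]
width: -0.0004
```

>>> send_rows:
  delta_pos:
    - [0,-0.01,0]
    - [0,-0.01,0]
    - [0,-0.01,0]
    - [0,0,0]
  angular:
    - [0,0,0]
    - [0,0,0]
    - [0,0,0]
    - [0,0,0]

```text
clock: 2.87
position: [0.4758, -0.0244, 0.0623]
ee_rot: [-0.0, 1.0, -0.002, 0.0]
contact_force: [-0.2, -2.3, 1.1]
width: -0.0002
```

>>> send_rows:
  delta_pos:
    - [0.001,-0.007,0]
    - [0.001,-0.007,0]
    - [0.001,-0.007,0]
    - [0,0,0]
  angular:
    - [0,0,0]
    - [0,0,0]
    - [0,0,0]
    - [0,0,0]

```text
clock: 3.2
position: [0.4764, -0.0159, 0.0619]
ee_rot: [-0.0, 1.0, -0.002, -0.0]
contact_force: [0.7, -2.1, 1.8]
width: -0.0
```

>>> send_rows:
  delta_pos:
    - [0,-0.005,0]
    - [0,-0.005,0]
    - [0,0,0]
  angular:
    - [0,0,0]
    - [0,0,0]
    - [0,0,0]

```text
clock: 3.45
position: [0.4766, -0.0119, 0.062]
ee_rot: [-0.0, 1.0, -0.002, -0.0]
contact_force: [-0.1, -2.5, 1.2]
width: 0.0002
```

>>> send_rows:
  delta_pos:
    - [0,-0.005,0]
    - [0,-0.005,0]
    - [0,0,0]
  angular:
    - [0,0,0]
    - [0,0,0]
    - [0,0,0]

```text
clock: 3.7
position: [0.4768, -0.0079, 0.062]
ee_rot: [-0.0, 1.0, -0.002, 0.0]
contact_force: [1.6, -1.3, 0.6]
width: 0.0002
```

```bash
python3 - <<'E'
from h import *
b=manip.get_image('top');crop(b,195,170,295,230,7,'t3.png')
E
```

```text
(no output)
```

View pics/t3.png

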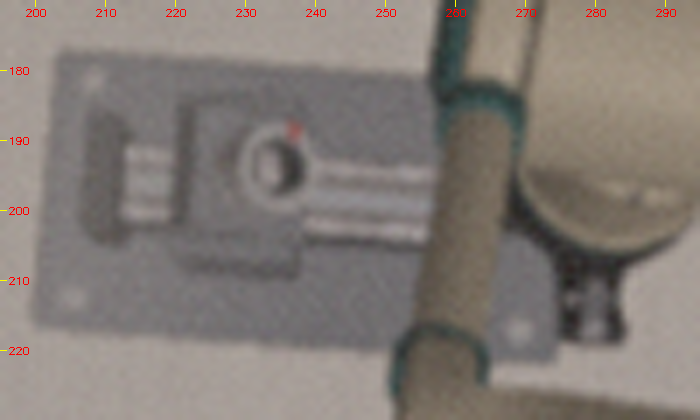

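>>> send_rows:
  delta_pos:
    - [0,-0.005,0]
    - [0,-0.005,0]
    - [0,0,0]
  angular:
    - [0,0,0]
    - [0,0,0]
    - [0,0,0]

```text
clock: 4.0
position: [0.4769, -0.0062, 0.0621]
ee_rot: [0.002, 1.0, -0.001, 0.0]
contact_force: [-0.2, -8.8, -0.5]
width: -0.0001
```

>>> send_rows:
  delta_pos:
    - [0,-0.002,0]
    - [0,0,0]
    - [0,0,0]
  angular:
    - [0,0,0]
    - [0,0,0]
    - [0,0,0]

```text
clock: 4.25
position: [0.4769, -0.0062, 0.0621]
ee_rot: [0.003, 1.0, -0.001, 0.0]
contact_force: [-0.3, -12.5, -0.4]
width: -0.0002
```

>>> send_rows:
  delta_pos:
    - [0,0.01,0]
    - [0,0.05,0]
    - [0,0.08,-0.03]
    - [0,0.03,-0.09]
    - [0,0,-0.1]
  angular:
    - [0,0,0]
    - [0,0,0]
    - [0,0,0]
    - [0,0,0]
    - [0,0,0]
  hand: 85

```text
clock: 4.67
position: [0.4746, -0.0726, 0.149]
ee_rot: [-0.001, 1.0, -0.003, -0.003]
contact_force: [1.1, -0.8, -0.5]
width: 0.0605
```

```bash
python3 - <<'E'
from h import *
# viewing pose: tool axis along screw axis, yaw 0
d=np.array([.06,.998,0]);d/=np.linalg.norm(d);x=np.array([d[1],-d[0],0])
z=-( -.5*d+np.array([0,0,.866]));z/=np.linalg.norm(z);y=np.cross(z,x)
Rt=R.from_matrix(np.c_[x,y,z])
seat=np.array([.4845,.124,.107])
pt=seat-z*.098-z*.09 
# camera at tool y -.0736: shift so the screw sits near image centre
pt=pt+y*(0.0) 
p,r=tp();print(p,manip.get_state()['clock'],pt)
plan(pt,Rt)
b=manip.get_image('top');crop(b,195,170,295,230,7,'t4.png')
E
```

```text
[ 0.47464093 -0.07259593  0.14902952] 4.6667 [0.47885876 0.03016736 0.26981158]
delta_pos [[0.001, -0.0368, -0.0431], [0.0008, -0.0399, -0.0402], [0.0006, -0.0428, -0.0371], [0.0004, -0.0455, -0.0338], [0.0002, -0.0478, -0.0303]] 
angular [[0.931, 0.036, 0.09], [0.931, 0.036, 0.09], [0.931, 0.035, 0.09], [0.931, 0.036, 0.09], [0.931, 0.035, 0.09]]
delta_pos [[-0.0, -0.05, -0.0267], [-0.0004, -0.0518, -0.023]] 
angular [[0.931, 0.036, 0.089], [0.932, 0.035, 0.09]]
end [0.4789 0.0302 0.2698]
```

View pics/t4.png

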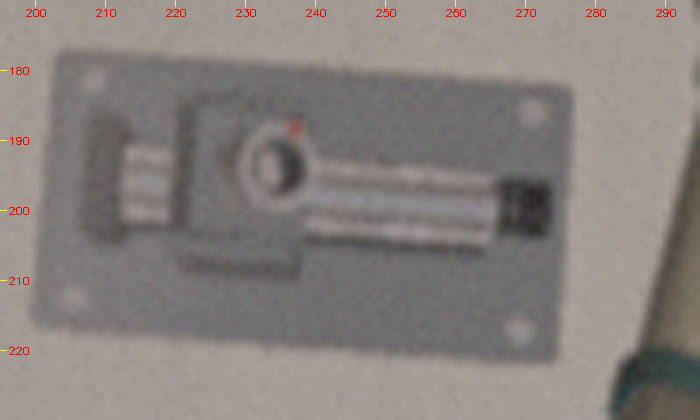

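>>> send_rows:
  delta_pos:
    - [0.001,-0.037,-0.043]
    - [0.001,-0.04,-0.04]
    - [0.001,-0.043,-0.037]
    - [0,-0.045,-0.034]
    - [0,-0.048,-0.03]
  angular:
    - [0.931,0.036,0.09]
    - [0.931,0.036,0.09]
    - [0.931,0.036,0.09]
    - [0.931,0.036,0.09]
    - [0.931,0.036,0.09]

```text
clock: 5.13
position: [0.4787, 0.0037, 0.2371]
ee_rot: [-0.188, 0.982, -0.02, 0.008]
contact_force: [0.5, 0.9, 0.2]
width: 0.0852
```

>>> send_rows:
  delta_pos:
    - [0,-0.05,-0.027]
    - [0,-0.052,-0.023]
    - [0,0,0]
    - [0,0,0]
  angular:
    - [0.931,0.036,0.09]
    - [0.931,0.036,0.09]
    - [0,0,0]
    - [0,0,0]

```text
clock: 5.47
position: [0.4797, 0.0314, 0.2702]
ee_rot: [-0.257, 0.966, -0.027, 0.01]
contact_force: [0.6, 0.1, -0.7]
width: 0.0854
```

```bash
python3 - <<'E'
from h import *
import pickle
p,r=tp();print(p,r.as_matrix().round(3),manip.get_state()['qpos'],manip.get_state()['qd'].round(3),manip.get_state()['clock'])
W=manip.calibration('wrist');a=manip.get_image('wrist');cv2.imwrite('pics/w5.png',a);pickle.dump(W,open('w5.pkl','wb'))
print(proj(W,[.4845,.124,.107]))
E
```

```text
[0.47967593 0.03142621 0.27015376] [[ 0.998 -0.047  0.034]
 [-0.058 -0.866  0.496]
 [ 0.006 -0.497 -0.868]] [-0.43320746  0.16260008  1.72417979  0.48577059  1.46949646 -0.48049882] [ 0.007  0.008  0.014 -0.02  -0.01   0.001] 5.4667
[[249.67369618 174.46698077]]
```

View pics/w5.png

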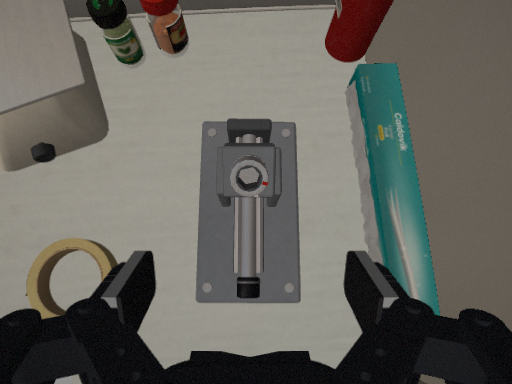

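>>> send_rows:
  delta_pos:
    - [0,0,0.08]
    - [0,0,0.07]
    - [0,0,0]
    - [0,0,0]
  angular:
    - [0,0,0]
    - [0,0,0]
    - [0,0,0]
    - [0,0,0]

```text
clock: 5.85
position: [0.4806, 0.0623, 0.2173]
ee_rot: [-0.258, 0.966, -0.026, 0.008]
contact_force: [0.6, 0.0, 0.7]
width: 0.0851
```

```bash
python3 - <<'E'
from h import *
import pickle
p,r=tp();print(p,r.as_matrix().round(3),manip.get_state()['qd'].round(3),manip.get_state()['clock'])
W=manip.calibration('wrist');a=manip.get_image('wrist');cv2.imwrite('pics/w6.png',a);pickle.dump(W,open('w6.pkl','wb'))
print(proj(W,[.4845,.124,.107]))
crop(a,205,130,295,230,6,'w6c.png'); crop(cv2.imread('pics/w5.png'),190,110,310,310,3,'w5c.png')
crop(a,180,110,320,384,2,'w6d.png')
E
```

```text
[0.48059044 0.06226229 0.21732055] [[ 0.998 -0.047  0.03 ]
 [-0.055 -0.866  0.498]
 [ 0.003 -0.498 -0.867]] [-0.017 -0.019 -0.059  0.01   0.007 -0.001] 5.85
[[251.87605364 193.61059357]]
```

View pics/w6c.png

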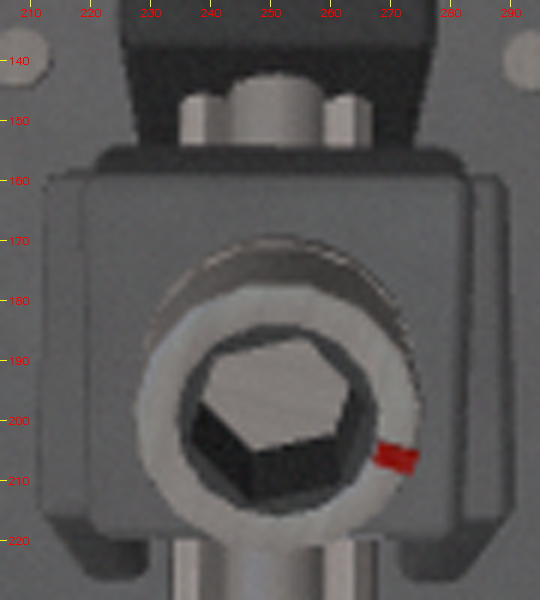

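View pics/w5c.png

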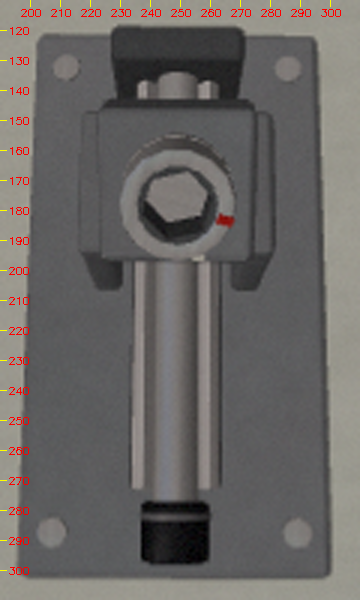

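```bash
python3 - <<'E'
from h import *
import pickle
from scipy.optimize import least_squares
W5=pickle.load(open('w5.pkl','rb'));W6=pickle.load(open('w6.pkl','rb'))
S=manip.calibration('scene');T=manip.calibration('top')
yaw=.06
d=np.array([np.sin(yaw),np.cos(yaw),0]);X=np.array([d[1],-d[0],0])
Z=-.5*d+np.array([0,0,.866]);Y=np.cross(Z,X)
print('Z',Z)
def c6(x,y): return (205+x/6-.42,130+y/6-.42)
def c5(x,y): return (190+x/3-.33,110+y/3-.33)
rimL,rimR,rimT,rimB=[c6(*q) for q in [(137,416),(418,416),(277,283),(277,550)]]
r5=[c5(*q) for q in [(121,204),(234,204),(178,150),(178,260)]]
print('rim tri w5,w6',tri([W5,W6],[c5(177.5,204.5),c6(277.5,416.5)]))
def extr(c,seat,h=.02):
    a=np.linspace(0,2*np.pi,181)[:,None]; P=seat+h*Z+.018*(np.cos(a)*X+np.sin(a)*Y); q=proj(c,P)
    return np.array([q[:,0].min(),q[:,0].max(),q[:,1].min(),q[:,1].max()])
m6=np.array([rimL[0],rimR[0],rimT[1],rimB[1]]);m5=np.array([r5[0][0],r5[1][0],r5[2][1],r5[3][1]])
for nm,c,m in (('w6',W6,m6),('w5',W5,m5)):
    s=least_squares(lambda v:extr(c,np.array([v[0],v[1],.107]))-m,[.4845,.124]);print(nm,s.x,s.fun.round(2))
    s=least_squares(lambda v:extr(c,v)-m,[.4845,.124,.107]);print(nm,'free',s.x,s.fun.round(2))
mt=np.array([195+237/7,195+318/7,170+122/7,170+208/7])-.43
ms=np.array([225+204/7,225+298/7,155+42/7,0])-.43
s=least_squares(lambda v:(extr(T,np.array([v[0],v[1],.107]))-mt),[.4845,.124]);print('top',s.x,s.fun.round(2))
s=least_squares(lambda v:(extr(S,np.array([v[0],v[1],.107]))-ms)[:3],[.4845,.124]);print('scene',s.x,s.fun.round(2))
# floor corners in w6
for q in [(202,405),(255,453),(336,432),(348,383)]:
    o,v=ray(W6,c6(*q)); print(atz(W6,c6(*q),.107))
# red mark at rim plane
o,v=ray(W6,c6(395,458)); 
seat=np.array([.4845,.1235,.107])
for se in (seat,):
    t=((se+.02*Z-o)@Z)/(v@Z);P=o+t*v-se; print('red angle cw',-np.arctan2(P@Y,P@X),np.hypot(P@X,P@Y))
# bolts & cap in W5
for q in [(66,67),(288,69),(52,532),(298,533)]: print('bolt',atz(W5,c5(*q),.014).round(4))
E
```

```text
Z [-0.029982   -0.49910027  0.866     ]
rim tri w5,w6 [0.48318517 0.11658802 0.12168086]
w6 [0.4836935  0.12563898] [-0.99  0.99 -0.97  0.94]
w6 free [0.48387598 0.12778086 0.09686354] [ 0.   -0.   -0.01  0.01]
w5 [0.48373192 0.12537705] [-0.85  0.85 -0.75  0.73]
w5 free [0.48397632 0.12881305 0.09459202] [-0.04  0.04  0.04 -0.04]
top [0.48546007 0.1272969 ] [-0.05  0.05 -0.38  0.37]
scene [0.48588957 0.11929915] [-0.04  0.04 -0.  ]
[0.47355769 0.12176986 0.107     ]
[0.48020411 0.11494853 0.107     ]
[0.4910028  0.11717951 0.107     ]
[0.49300123 0.12369966 0.107     ]
red angle cw 0.2002876710323802 0.013837255773527657
bolt [0.4404 0.2111 0.014 ]
bolt [0.5369 0.2049 0.014 ]
bolt [0.4286 0.0162 0.014 ]
bolt [0.5251 0.0103 0.014 ]
```

```bash
python3 - <<'E'
from h import *
import pickle
W6=pickle.load(open('w6.pkl','rb'))
yaw=.06
d=np.array([np.sin(yaw),np.cos(yaw),0]);X=np.array([d[1],-d[0],0])
Z=-.5*d+np.array([0,0,.866]);Y=np.cross(Z,X)
def c6(x,y): return (205+x/6-.42,130+y/6-.42)
for seat in (np.array([.4837,.1255,.107]),):
  for q in [(202,405),(255,453),(336,432),(348,383),(298,336),(215,352)]:
    o,v=ray(W6,c6(*q)); t=((seat-o)@Z)/(v@Z);P=o+t*v-seat;a=np.arctan2(P@Y,P@X);print('floor',(P@X*1e3).round(2),(P@Y*1e3).round(2),np.hypot(P@X,P@Y),a, 'phase cw', -(((a-np.pi/6)+np.pi/6)%(np.pi/3)-np.pi/6))
  o,v=ray(W6,c6(395,458)); t=((seat+.02*Z-o)@Z)/(v@Z);P=o+t*v-seat; print('red cw',-np.arctan2(P@Y,P@X),np.hypot(P@X,P@Y))
E
```

```text
floor -9.98 -4.44 0.010920909740547522 -2.722460512254755 phase cw 0.10446663426326086
floor -2.89 -11.17 0.01153439822356128 -1.8241954045283013 phase cw 0.2533990777334051
floor 7.93 -8.13 0.011359499802934266 -0.7976847158404259 phase cw 0.27408594024212696
floor 9.42 -1.26 0.009503294780295385 -0.13337906853469017 phase cw -0.39021970706360865
floor 2.72 5.18 0.00584651416185064 1.0874375208681117 phase cw 0.4833588059267847
floor -8.23 2.92 0.00872782513110819 2.8008200057146335 phase cw -0.18282612772313944
red cw 0.3175342075277788 0.015311403285722896
```

```bash
python3 - <<'E'
from h import *
plan([.444,-.238,.23],tool(.449))
E
```

```text
delta_pos [[-0.0065, 0.0798, -0.05], [-0.0123, 0.0823, -0.0447], [-0.0181, 0.084, -0.0392], [-0.024, 0.085, -0.0334], [-0.0297, 0.0853, -0.0276]] 
angular [[-0.794, -0.214, -0.769], [-0.794, -0.214, -0.769], [-0.795, -0.214, -0.769], [-0.794, -0.214, -0.769], [-0.795, -0.214, -0.769]]
delta_pos [[-0.0354, 0.0848, -0.0216], [-0.0409, 0.0837, -0.0156], [-0.0462, 0.0817, -0.0095]] 
angular [[-0.794, -0.215, -0.769], [-0.795, -0.214, -0.769], [-0.794, -0.215, -0.769]]
end [ 0.444 -0.238  0.23 ]
```

>>> send_rows:
  delta_pos:
    - [-0.0065,0.08,-0.05]
    - [-0.012,0.082,-0.045]
    - [-0.018,0.084,-0.039]
    - [-0.024,0.085,-0.033]
    - [-0.03,0.085,-0.028]
  angular:
    - [-0.794,-0.214,-0.769]
    - [-0.794,-0.214,-0.769]
    - [-0.794,-0.214,-0.769]
    - [-0.794,-0.214,-0.769]
    - [-0.794,-0.214,-0.769]

```text
clock: 6.32
position: [0.459, -0.1288, 0.2277]
ee_rot: [-0.096, 0.987, 0.132, 0.006]
contact_force: [1.0, -0.3, -0.4]
width: 0.0856
```

>>> send_rows:
  delta_pos:
    - [-0.035,0.085,-0.022]
    - [-0.041,0.084,-0.016]
    - [-0.046,0.082,-0.01]
    - [0,0,0]
    - [0,0,0]
  angular:
    - [-0.794,-0.214,-0.769]
    - [-0.794,-0.214,-0.769]
    - [-0.794,-0.214,-0.769]
    - [0,0,0]
    - [0,0,0]

```text
clock: 6.73
position: [0.4444, -0.2398, 0.2321]
ee_rot: [0.001, 0.975, 0.22, 0.002]
contact_force: [-0.1, -0.4, 0.3]
width: 0.0847
```

```bash
python3 - <<'E'
from h import *
import pickle
p,r=tp();print(p,r.as_matrix().round(3),manip.get_state()['qd'].round(3),manip.get_state()['clock'])
W=manip.calibration('wrist');a=manip.get_image('wrist');cv2.imwrite('pics/w7.png',a);pickle.dump(W,open('w7.pkl','wb'))
crop(a,180,110,320,300,4,'w7c.png')
E
```

```text
[ 0.44438676 -0.23983521  0.23210316] [[ 0.903  0.43   0.003]
 [ 0.43  -0.903 -0.001]
 [ 0.003  0.002 -1.   ]] [0.026 0.004 0.024 0.026 0.014 0.005] 6.7333
```

View pics/w7c.png

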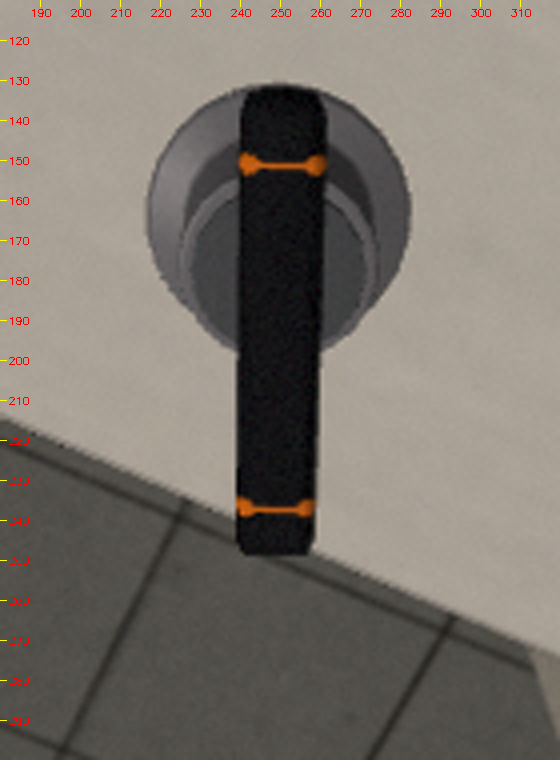

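View pics/w7.png

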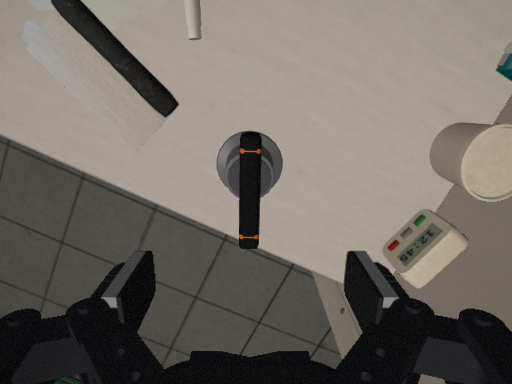

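```bash
python3 - <<'E'
from h import *
import pickle
W=pickle.load(open('w7.pkl','rb'))
f=lambda x,y,z:atz(W,(180+x/4-.37,110+y/4-.37),z)
a,b=f(283,165,.119),f(275,509,.119);print(a,b,(a+b)/2,np.linalg.norm(a-b),'yaw of perp',np.arctan2((b-a)[0],-(b-a)[1]))
e1,e2=f(284,86,.119),f(276,553,.119);print(e1,e2,(e1+e2)/2,np.linalg.norm(e1-e2))
print('foot', f(279,215,0), 'rimL/R', f(180,265,.06),f(378,260,.06))
p,r=tp();print(p)
E
```

```text
[ 0.42891971 -0.20780981  0.119     ] [ 0.45680976 -0.2697397   0.119     ] [ 0.44286474 -0.23877475  0.119     ] 0.06792029228375304 yaw of perp 0.4231438781137305
[ 0.42296231 -0.19494422  0.119     ] [ 0.46109053 -0.27826778  0.119     ] [ 0.44202642 -0.236606    0.119     ] 0.09163283079775231
foot [ 4.43304384e-01 -2.38918264e-01 -5.55111512e-17] rimL/R [ 0.42213216 -0.24804872  0.06      ] [ 0.46292593 -0.22729046  0.06      ]
[ 0.44433416 -0.2387503   0.23166488]
```

```bash
python3 - <<'E'
from h import *
plan([.4437,-.238,.108],tool(.4235),n=4)
E
```

```text
delta_pos [[-0.0004, -0.0006, 0.0773], [-0.0003, -0.0006, 0.0773], [-0.0002, -0.0006, 0.0773], [-0.0002, -0.0007, 0.0773]] 
angular [[0.001, -0.008, 0.069], [0.001, -0.008, 0.069], [0.002, -0.008, 0.069], [0.001, -0.008, 0.069]]
end [ 0.4437 -0.238   0.108 ]
```

>>> send_rows:
  delta_pos:
    - [-0.0003,-0.0006,0.08]
    - [-0.0003,-0.0006,0.08]
    - [-0.0002,-0.0006,0.08]
    - [-0.0002,-0.0007,0.069]
    - [0,0,0]
  angular:
    - [0.001,-0.008,0.069]
    - [0.001,-0.008,0.069]
    - [0.001,-0.008,0.069]
    - [0.001,-0.008,0.069]
    - [0,0,0]

```text
clock: 7.2
position: [0.4402, -0.2343, 0.1026]
ee_rot: [-0.005, 0.977, 0.211, -0.004]
contact_force: [-0.6, 0.7, 0.1]
width: 0.0852
```

>>> send_rows:
  delta_pos:
    - [0,0,0]
    - [0,0,0]
  angular:
    - [0,0,0]
    - [0,0,0]

```text
clock: 7.37
position: [0.4446, -0.2378, 0.1084]
ee_rot: [0.001, 0.977, 0.211, 0.0]
contact_force: [0.3, 0.2, 0.9]
width: 0.0853
```

>>> send_rows:
  delta_pos:
    - [0,0,0]
    - [0,0,0]
    - [0,0,0]
    - [0,0,0]
    - [0,0,0]
  angular:
    - [0,0,0]
    - [0,0,0]
    - [0,0,0]
    - [0,0,0]
    - [0,0,0]
  hand: 0
  squeeze: 60

```text
clock: 7.78
position: [0.4435, -0.2376, 0.1075]
ee_rot: [0.0, 0.977, 0.211, -0.0]
contact_force: [0.2, -0.1, 0.2]
width: 0.025
```

```bash
python3 - <<'E'
from h import *
import pickle
p,r=tp();s=manip.get_state();print(p,r.as_matrix().round(4),s['contact_force'],s['width'],s['clock'])
W=manip.calibration('wrist');a=manip.get_image('wrist');cv2.imwrite('pics/w8.png',a);pickle.dump(W,open('w8.pkl','wb'))
E
```

```text
[ 0.44347786 -0.23764589  0.10750738] [[ 9.107e-01  4.131e-01 -7.000e-04]
 [ 4.131e-01 -9.107e-01 -7.000e-04]
 [-1.000e-03  4.000e-04 -1.000e+00]] [ 0.15695869 -0.09013032  0.16366102] 0.024951731168925993 7.7833
```

View pics/w8.png

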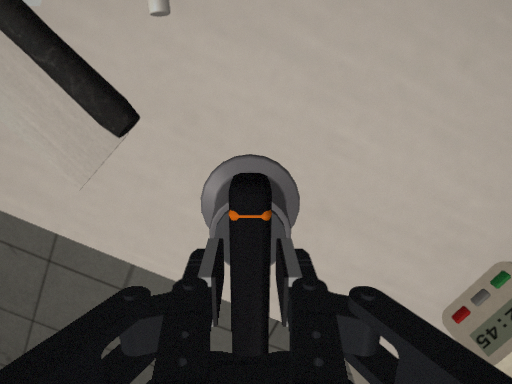

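>>> send_rows:
  delta_pos:
    - [0,0,0]
    - [0,0,0]
    - [0,0,0]
  angular:
    - [0,0,0]
    - [0,0,0]
    - [0,0,0]

```text
clock: 8.08
position: [0.4436, -0.2376, 0.1074]
ee_rot: [0.0, 0.977, 0.211, -0.0]
contact_force: [0.1, 0.5, 5.9]
width: 0.0153
```

```bash
python3 - <<'E'
from h import *
import pickle
p,r=tp();s=manip.get_state();print(p,s['contact_force'],s['moment'],s['width'],s['clock'])
W=manip.calibration('wrist');a=manip.get_image('wrist');cv2.imwrite('pics/w9.png',a);pickle.dump(W,open('w9.pkl','wb'))
crop(a,190,140,310,384,3,'w9c.png')
E
```

```text
[ 0.44362813 -0.23759741  0.10739366] [0.12532223 0.51918072 5.94087561] [ 0.1710284  -0.04816249 -0.0281812 ] 0.015291043773231764 8.0833
```

View pics/w9c.png

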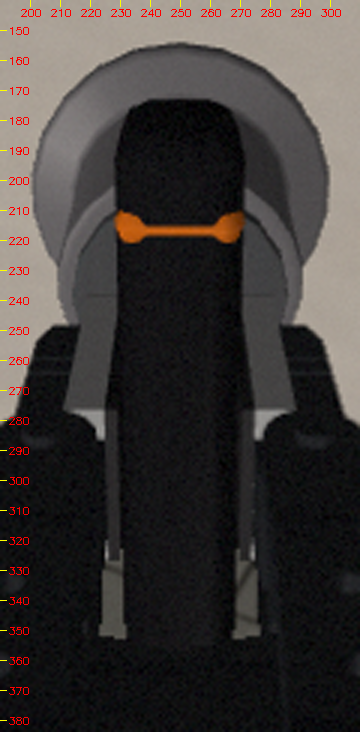

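```bash
python3 - <<'E'
from h import *
import pickle
W=pickle.load(open('w9.pkl','rb'))
p,r=tp()
for q in [(178,230),(178,100)]:
    P=atz(W,(190+q[0]/3-.33,140+q[1]/3-.33),.119); print(P,(r.inv().apply(P-p)*1e3).round(2))
E
```

```text
[ 0.42876363 -0.20817902  0.119     ] [ -1.36 -32.94 -11.6 ]
[ 0.42207572 -0.19344442  0.119     ] [ -1.37 -49.12 -11.6 ]
```

>>> send_rows:
  delta_pos:
    - [0,0,-0.03]
    - [0,0,-0.08]
    - [0,0,-0.1]
    - [0,0,-0.1]
    - [0,0,0]
  angular:
    - [0,0,0]
    - [0,0,0]
    - [0,0,0]
    - [0,0,0]
    - [0,0,0]

```text
clock: 8.55
position: [0.4469, -0.24, 0.2379]
ee_rot: [0.005, 0.977, 0.211, 0.004]
contact_force: [1.6, -1.4, -1.6]
width: 0.0155
```

>>> send_rows:
  delta_pos:
    - [0,0,0]
    - [0,0,0]
  angular:
    - [0,0,0]
    - [0,0,0]

```text
clock: 8.72
position: [0.4425, -0.2369, 0.2296]
ee_rot: [-0.001, 0.977, 0.211, -0.002]
contact_force: [0.8, 0.3, -2.7]
width: 0.0153
```

```bash
python3 - <<'E'
from h import *
p,r=tp();s=manip.get_state();print(p,r.as_matrix().round(4),s['contact_force'],s['moment'],s['width'],s['clock'])
S=manip.calibration('scene')
tips=np.array([p+r.apply([0,0,z]) for z in (0,.043,.048,.098)]);pr=proj(S,tips);print(pr)
u,v=pr[2].astype(int)
a=manip.get_image('scene');crop(a,u-45,v-50,u+45,v+50,6,'s10.png')
E
```

```text
[ 0.44250482 -0.23687526  0.22960661] [[ 0.9107  0.4131 -0.004 ]
 [ 0.4131 -0.9107  0.0014]
 [-0.003  -0.0029 -1.    ]] [ 0.80128629  0.29279525 -2.71767583] [0.01913466 0.0445092  0.03730024] 0.015256889796143416 8.7167
[[203.34090134 201.93105755]
 [205.09013996 220.62926205]
 [205.28980278 222.73679363]
 [207.2430819  243.07668588]]
```

View pics/s10.png

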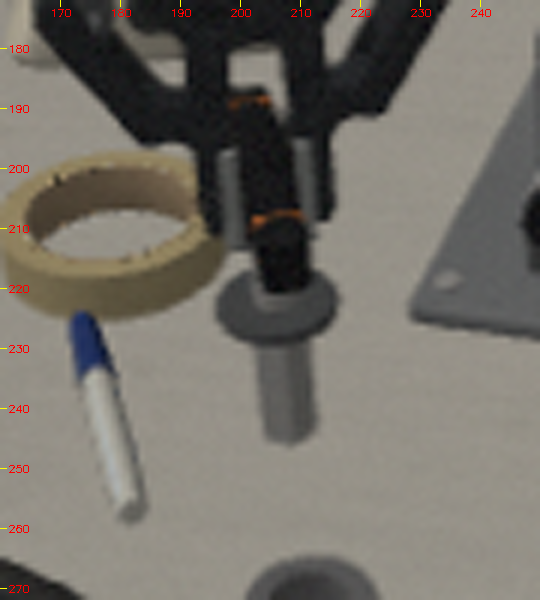

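```bash
cat >> h.py <<'E'
SEAT=np.array([.4851,.1254,.107])
_yaw=.06
GD=np.array([np.sin(_yaw),np.cos(_yaw),0]);SX=np.array([GD[1],-GD[0],0])
SZ=-.5*GD+np.array([0,0,np.sqrt(.75)]);SY=np.cross(SZ,SX)
TIP=np.array([0,.0007,.0974])
def Rs(phi):
    x=np.cos(phi)*SX-np.sin(phi)*SY; z=-SZ; return R.from_matrix(np.c_[x,np.cross(z,x),z])
def tcp_for(h,phi,seat=None):
    r=Rs(phi); return (SEAT if seat is None else seat)+SZ*h-r.apply(TIP), r
def rel():
    p,r=tp(); t=p+r.apply(TIP)-SEAT; s=manip.get_state()
    x=r.as_matrix()[:,0]
    F=np.array(s['contact_force']);M=np.array(s['moment'])
    print('tip rel X,Y,Z mm',(np.array([t@SX,t@SY,t@SZ])*1e3).round(2),'tilt',np.arccos(min(1,-r.as_matrix()[:,2]@SZ)).round(4),'phi',(-np.arctan2(x@SY,x@SX)).round(4),'F xyz',np.array([F@SX,F@SY,F@SZ]).round(1),'Mz',(M@SZ).round(3),'w',round(s['width'],4),'t',s['clock'])
E
python3 - <<'E'
from h import *
p,r=tcp_for(.045,.265);print(p)
plan(p,r,n=12)
E
```

```text
[0.48104865 0.05490113 0.2306598 ]
delta_pos [[0.0325, -0.052, -0.0003], [0.0292, -0.0538, 0.0022], [0.0259, -0.0553, 0.0048], [0.0224, -0.0565, 0.0074], [0.0189, -0.0574, 0.01]] 
angular [[0.552, 0.067, 0.762], [0.552, 0.067, 0.763], [0.552, 0.067, 0.762], [0.552, 0.067, 0.763], [0.552, 0.067, 0.762]]
delta_pos [[0.0153, -0.058, 0.0127], [0.0117, -0.0582, 0.0153], [0.0081, -0.058, 0.0179], [0.0045, -0.0576, 0.0205], [0.0009, -0.0567, 0.023]] 
angular [[0.552, 0.067, 0.763], [0.552, 0.067, 0.762], [0.552, 0.067, 0.763], [0.552, 0.067, 0.762], [0.551, 0.067, 0.763]]
delta_pos [[-0.0027, -0.0556, 0.0255], [-0.0062, -0.0542, 0.028]] 
angular [[0.552, 0.067, 0.762], [0.551, 0.067, 0.763]]
end [0.4811 0.0549 0.2307]
```

>>> send_rows:
  delta_pos:
    - [0.0325,-0.052,0]
    - [0.029,-0.054,0.002]
    - [0.026,-0.055,0.005]
    - [0.0225,-0.0565,0.0075]
    - [0.019,-0.0575,0.01]
  angular:
    - [0.552,0.067,0.762]
    - [0.552,0.067,0.762]
    - [0.552,0.067,0.762]
    - [0.552,0.067,0.762]
    - [0.552,0.067,0.762]

```text
clock: 9.18
position: [0.4588, -0.1145, 0.229]
ee_rot: [-0.112, 0.992, 0.058, -0.013]
contact_force: [-0.4, -0.6, -0.9]
width: 0.015
```

>>> send_rows:
  delta_pos:
    - [0.0155,-0.058,0.0125]
    - [0.0115,-0.058,0.0155]
    - [0.008,-0.058,0.018]
    - [0.0045,-0.0575,0.0205]
    - [0.001,-0.0565,0.023]
  angular:
    - [0.552,0.067,0.762]
    - [0.552,0.067,0.762]
    - [0.552,0.067,0.762]
    - [0.552,0.067,0.762]
    - [0.552,0.067,0.762]

```text
clock: 9.6
position: [0.475, 0.0064, 0.2294]
ee_rot: [-0.217, 0.971, -0.097, -0.023]
contact_force: [0.3, -0.5, -2.8]
width: 0.0152
```

>>> send_rows:
  delta_pos:
    - [-0.0025,-0.0555,0.0255]
    - [-0.006,-0.054,0.028]
    - [0,0,0]
    - [0,0,0]
    - [0,0,0]
  angular:
    - [0.552,0.067,0.762]
    - [0.552,0.067,0.762]
    - [0,0,0]
    - [0,0,0]
    - [0,0,0]

```text
clock: 10.02
position: [0.4819, 0.0533, 0.2304]
ee_rot: [-0.256, 0.954, -0.156, -0.026]
contact_force: [-0.5, 0.2, -2.7]
width: 0.015
```

```bash
python3 - <<'E'
from h import *
rel()
a=manip.get_image('scene');crop(a,225,120,305,200,7,'s11.png')
b=manip.get_image('top');crop(b,200,165,290,230,7,'t11.png')
p,r=tcp_for(.045,.265);plan(p,r,n=1)
S=manip.calibration('scene');T=manip.calibration('top');q,rr=tp();t=q+rr.apply(TIP);print(proj(S,[t,SEAT+.02*SZ]),proj(T,[t,SEAT+.02*SZ]))
E
```

```text
tip rel X,Y,Z mm [ 1.05 -1.8  45.53] tilt 0.0033 phi 0.2631 F xyz [-0.5 -1.2 -2.4] Mz 0.03 w 0.015 t 10.0167
delta_pos [[-0.0047, -0.0022, 0.0032]] 
angular [[0.028, -0.042, 0.024]]
end [0.481  0.0549 0.2307]
[[259.76374527 160.41532254]
 [260.54479775 165.19710873]] [[240.01708464 191.77339228]
 [234.95413685 193.26846437]]
```

View pics/s11.png

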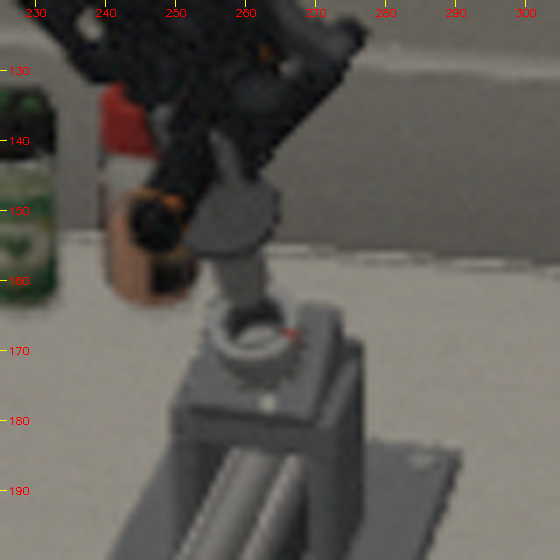

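View pics/t11.png

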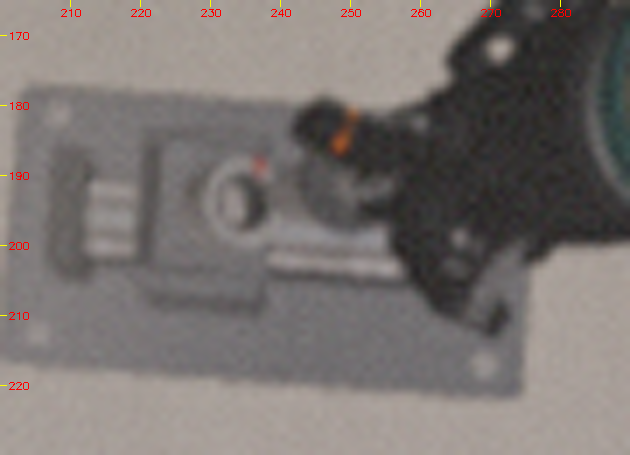

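>>> send_rows:
  delta_pos:
    - [-0.002,-0.001,0.01]
    - [-0.002,-0.001,0.02]
    - [0,0,0.018]
    - [0,0,0]
    - [0,0,0]
  angular:
    - [0.028,-0.042,0.024]
    - [0,0,0]
    - [0,0,0]
    - [0,0,0]
    - [0,0,0]

```text
clock: 10.53
position: [0.4813, 0.0648, 0.2151]
ee_rot: [-0.258, 0.953, -0.156, -0.027]
contact_force: [-0.7, -0.4, -1.4]
width: 0.0152
```

```bash
python3 - <<'E'
from h import *
rel()
p,r=tcp_for(.022,.265);plan(p,r,n=1)
a=manip.get_image('wrist');cv2.imwrite('pics/w12.png',a)
E
```

```text
tip rel X,Y,Z mm [-0.43  0.94 26.61] tilt 0.0015 phi 0.2648 F xyz [-0.7 -1.1 -1. ] Mz -0.025 w 0.0152 t 10.5333
delta_pos [[0.0014, 0.0018, 0.0115]] 
angular [[-0.012, 0.015, 0.002]]
end [0.4817 0.0664 0.2107]
```

View pics/w12.png

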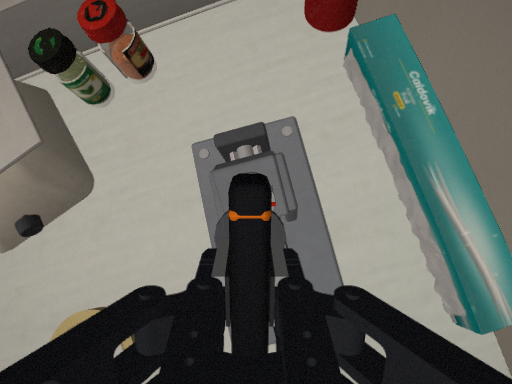

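>>> send_rows:
  delta_pos:
    - [0.001,0.0015,0.006]
    - [0,0,0.006]
    - [0,0,0]
    - [0,0,0]
  angular:
    - [0,0,0]
    - [0,0,0]
    - [0,0,0]
    - [0,0,0]

```text
clock: 10.92
position: [0.4821, 0.0663, 0.2112]
ee_rot: [-0.258, 0.953, -0.156, -0.026]
contact_force: [0.1, 0.2, -2.0]
width: 0.0151
```

```bash
python3 - <<'E'
from h import *
rel()
E
```

```text
tip rel X,Y,Z mm [ 0.4   0.24 22.43] tilt 0.001 phi 0.2646 F xyz [ 0.1 -0.8 -1.8] Mz -0.037 w 0.0151 t 10.9167
```

>>> send_rows:
  delta_pos:
    - [0,0,0.005]
    - [0,0,0.005]
    - [0,0,0]
    - [0,0,0]
  angular:
    - [0,0,0]
    - [0,0,0]
    - [0,0,0]
    - [0,0,0]

```text
clock: 11.25
position: [0.4822, 0.0683, 0.2077]
ee_rot: [-0.258, 0.953, -0.156, -0.026]
contact_force: [0.0, 0.3, -2.4]
width: 0.0152
```

```bash
python3 - <<'E'
from h import *
rel()
E
```

```text
tip rel X,Y,Z mm [ 0.32  0.25 18.36] tilt 0.001 phi 0.2646 F xyz [ 0.  -0.9 -2.2] Mz 0.021 w 0.0152 t 11.25
```

>>> send_rows:
  delta_pos:
    - [0,0,0.004]
    - [0,0,0.004]
    - [0,0,0]
    - [0,0,0]
  angular:
    - [0,0,0]
    - [0,0,0]
    - [0,0,0]
    - [0,0,0]

```text
clock: 11.58
position: [0.4823, 0.07, 0.205]
ee_rot: [-0.258, 0.953, -0.156, -0.026]
contact_force: [0.1, 0.4, -2.2]
width: 0.015
```

```bash
python3 - <<'E'
from h import *
rel()
E
```

```text
tip rel X,Y,Z mm [ 0.34  0.42 15.17] tilt 0.0013 phi 0.2646 F xyz [ 0.1 -0.7 -2.1] Mz -0.018 w 0.015 t 11.5833
```

>>> send_rows:
  delta_pos:
    - [0,0,0.004]
    - [0,0,0.004]
    - [0,0,0]
    - [0,0,0]
  angular:
    - [0,0,0]
    - [0,0,0]
    - [0,0,0]
    - [0,0,0]

```text
clock: 11.92
position: [0.4824, 0.0716, 0.2021]
ee_rot: [-0.258, 0.953, -0.156, -0.026]
contact_force: [0.1, 0.1, -2.2]
width: 0.015
```

```bash
python3 - <<'E'
from h import *
rel()
E
```

```text
tip rel X,Y,Z mm [ 0.32  0.39 11.92] tilt 0.0012 phi 0.2647 F xyz [ 0.1 -1.  -1.9] Mz 0.019 w 0.015 t 11.9167
```

>>> send_rows:
  delta_pos:
    - [0,0,0.005]
    - [0,0,0.005]
    - [0,0,0.005]
    - [0,0,0]
  angular:
    - [0,0,0]
    - [0,0,0]
    - [0,0,0]
    - [0,0,0]

```text
clock: 12.25
position: [0.4825, 0.0747, 0.1967]
ee_rot: [-0.258, 0.953, -0.156, -0.026]
contact_force: [0.6, 1.3, -2.3]
width: 0.0153
```

```bash
python3 - <<'E'
from h import *
rel()
E
```

```text
tip rel X,Y,Z mm [0.29 0.33 5.69] tilt 0.0012 phi 0.2648 F xyz [ 0.6 -0.  -2.6] Mz -0.042 w 0.0153 t 12.25
```

>>> send_rows:
  delta_pos:
    - [0,0,0.005]
    - [0,0,0.004]
    - [0,0,0]
    - [0,0,0]
  angular:
    - [0,0,0]
    - [0,0,0]
    - [0,0,0]
    - [0,0,0]

```text
clock: 12.58
position: [0.4826, 0.0764, 0.1937]
ee_rot: [-0.258, 0.953, -0.156, -0.026]
contact_force: [0.9, 0.6, -1.7]
width: 0.0152
```

```bash
python3 - <<'E'
from h import *
rel()
E
```

```text
tip rel X,Y,Z mm [0.33 0.3  2.27] tilt 0.0011 phi 0.2647 F xyz [ 0.9 -0.3 -1.8] Mz -0.013 w 0.0152 t 12.5833
```

Continue until the floor answers with force.

>>> send_rows:
  delta_pos:
    - [0,0,0.004]
    - [0,0,0.003]
    - [0,0,0]
    - [0,0,0]
  angular:
    - [0,0,0]
    - [0,0,0]
    - [0,0,0]
    - [0,0,0]

```text
clock: 12.92
position: [0.4831, 0.0772, 0.1926]
ee_rot: [-0.258, 0.953, -0.156, -0.026]
contact_force: [-1.6, -2.8, 6.6]
width: 0.015
```

```bash
python3 - <<'E'
from h import *
rel()
E
```

```text
tip rel X,Y,Z mm [0.79 0.38 0.83] tilt 0.0014 phi 0.2634 F xyz [-1.5  0.8  7.2] Mz 0.017 w 0.015 t 12.9167
```

>>> send_rows:
  delta_pos:
    - [0,0,0.002]
    - [0,0,0]
    - [0,0,0]
  angular:
    - [0,0,0]
    - [0,0,0]
    - [0,0,0]

```text
clock: 13.17
position: [0.4832, 0.0772, 0.1926]
ee_rot: [-0.258, 0.953, -0.155, -0.025]
contact_force: [-3.3, -5.1, 10.4]
width: 0.015
```

```bash
python3 - <<'E'
from h import *
rel()
a=manip.get_image('scene');crop(a,225,120,305,200,7,'s13.png')
E
```

```text
tip rel X,Y,Z mm [0.96 0.37 0.79] tilt 0.0018 phi 0.2628 F xyz [-3.   0.6 11.7] Mz -0.054 w 0.015 t 13.1667
```

View pics/s13.png

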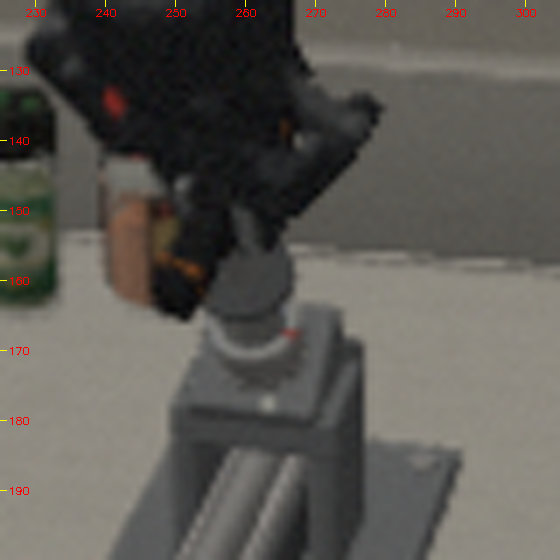

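>>> send_rows:
  delta_pos:
    - [0.0001,0,0]
    - [0.0001,0,0]
    - [0.0001,0,0]
    - [0.0001,0,0]
    - [0,0,0]
  angular:
    - [0,0,0.8]
    - [0,0,0.8]
    - [0,0,0.8]
    - [0,0,0.8]
    - [0,0,0]

```text
clock: 13.63
position: [0.4836, 0.0775, 0.1927]
ee_rot: [-0.253, 0.925, -0.277, -0.058]
contact_force: [-2.2, -3.7, 9.8]
width: 0.0154
```

```bash
python3 - <<'E'
from h import *
rel()
E
```

```text
tip rel X,Y,Z mm [1.27 0.8  0.81] tilt 0.0025 phi 0.5207 F xyz [-2.   1.6 10.4] Mz 0.033 w 0.0154 t 13.6333
```

>>> send_rows:
  delta_pos:
    - [0.0001,0,0]
    - [0.0001,0,0]
    - [0.0001,0,0]
    - [0.0001,0,0]
    - [0,0,0]
  angular:
    - [0,0,0.8]
    - [0,0,0.8]
    - [0,0,0.8]
    - [0,0,0.8]
    - [0,0,0]

```text
clock: 14.05
position: [0.484, 0.0772, 0.1926]
ee_rot: [-0.243, 0.882, -0.393, -0.089]
contact_force: [-1.8, -4.3, 10.2]
width: 0.015
```

```bash
python3 - <<'E'
from h import *
rel()
a=manip.get_image('scene');crop(a,225,120,305,200,7,'s14.png')
E
```

```text
tip rel X,Y,Z mm [1.59 0.61 0.78] tilt 0.003 phi 0.7767 F xyz [-1.6  1.3 11. ] Mz 0.066 w 0.015 t 14.05
```

View pics/s14.png

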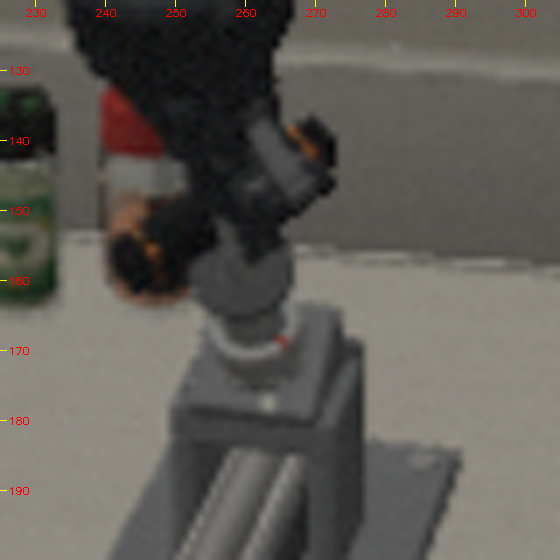

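>>> send_rows:
  delta_pos:
    - [0,0,0]
    - [0,0,0]
    - [0,0,0]
    - [0,0,0]
    - [0,0,0]
  angular:
    - [0,0,0.8]
    - [0,0,0.8]
    - [0,0,0.8]
    - [0,0,0.8]
    - [0,0,0]

```text
clock: 14.52
position: [0.4843, 0.0769, 0.1924]
ee_rot: [-0.23, 0.825, -0.502, -0.119]
contact_force: [-2.8, -4.8, 9.0]
width: 0.0149
```

```bash
python3 - <<'E'
from h import *
rel()
E
```

```text
tip rel X,Y,Z mm [1.84 0.4  0.8 ] tilt 0.0037 phi 1.0326 F xyz [-2.5  0.2 10.3] Mz 0.053 w 0.0149 t 14.5167
```

>>> send_rows:
  delta_pos:
    - [0,0,0]
    - [0,0,0]
    - [0,0,0]
    - [0,0,0]
    - [0,0,0]
  angular:
    - [0,0,0.8]
    - [0,0,0.8]
    - [0,0,0.8]
    - [0,0,0.8]
    - [0,0,0]

```text
clock: 14.93
position: [0.4845, 0.0766, 0.1923]
ee_rot: [-0.212, 0.754, -0.604, -0.147]
contact_force: [-1.9, -4.7, 8.5]
width: 0.0153
```

```bash
python3 - <<'E'
from h import *
rel()
a=manip.get_image('scene');crop(a,225,120,305,200,7,'s15.png')
E
```

```text
tip rel X,Y,Z mm [2.05 0.08 0.83] tilt 0.0043 phi 1.2886 F xyz [-1.6  0.1  9.8] Mz 0.077 w 0.0153 t 14.9333
```

View pics/s15.png

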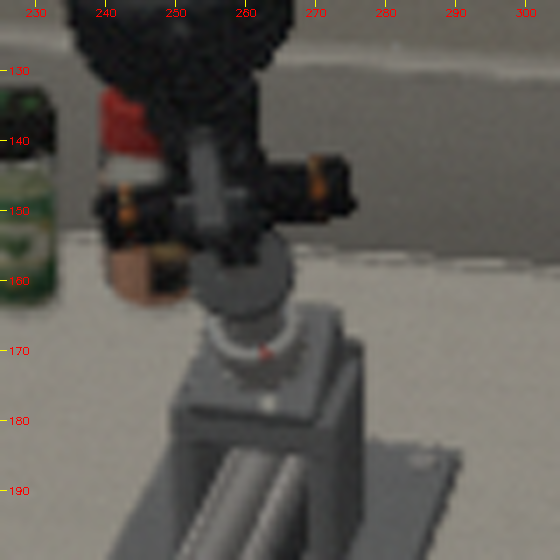

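>>> send_rows:
  delta_pos:
    - [0,0,0]
    - [0,0,0]
    - [0,0,0]
  angular:
    - [0,0,0.7]
    - [0,0,0.7]
    - [0,0,0]

```text
clock: 15.23
position: [0.4845, 0.0764, 0.1922]
ee_rot: [-0.203, 0.72, -0.645, -0.159]
contact_force: [-1.2, -5.7, 7.8]
width: 0.0156
```

```bash
python3 - <<'E'
from h import *
rel()
E
```

```text
tip rel X,Y,Z mm [ 2.06 -0.05  0.81] tilt 0.0045 phi 1.4002 F xyz [-0.8 -1.1  9.7] Mz 0.057 w 0.0156 t 15.2333
```

>>> send_rows:
  delta_pos:
    - [0,0,0]
    - [0,0,0]
  angular:
    - [0,0,0.6]
    - [0,0,0]

```text
clock: 15.4
position: [0.4845, 0.0764, 0.1921]
ee_rot: [-0.2, 0.704, -0.662, -0.163]
contact_force: [-1.4, -6.3, 8.3]
width: 0.0151
```

```bash
python3 - <<'E'
from h import *
rel()
a=manip.get_image('scene');crop(a,225,120,305,200,7,'s16.png')
E
```

```text
tip rel X,Y,Z mm [ 2.07 -0.12  0.8 ] tilt 0.0046 phi 1.4479 F xyz [-1.  -1.4 10.4] Mz 0.06 w 0.0151 t 15.4
```

View pics/s16.png

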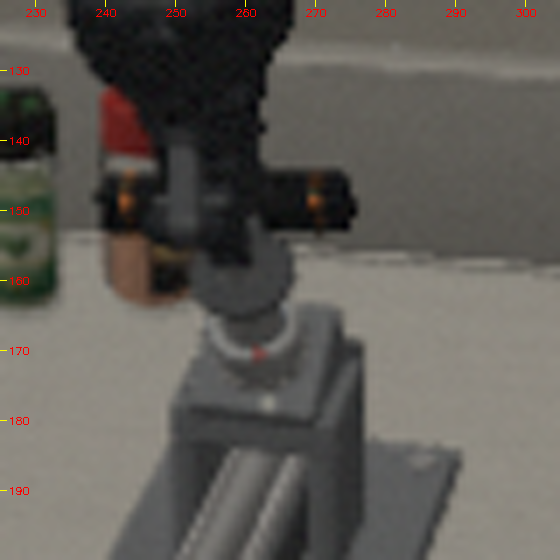

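```bash
python3 - <<'E'
from h import *
S=manip.calibration('scene')
for ph in (.27,.4,.6,.8,1.0,1.1,1.2,1.25,1.3):
    print(ph,proj(S,SEAT+.0202*SZ+.0155*(np.cos(ph)*SX-np.sin(ph)*SY)).round(2))
E
```

```text
0.27 [[265.7  167.06]]
0.4 [[265.32 167.64]]
0.6 [[264.57 168.45]]
0.8 [[263.65 169.12]]
1.0 [[262.61 169.64]]
1.1 [[262.06 169.84]]
1.2 [[261.49 169.98]]
1.25 [[261.2  170.04]]
1.3 [[260.91 170.08]]
```

>>> send_rows:
  delta_pos:
    - [0,0,0]
    - [0,0,0]
  angular:
    - [0,0,0.8]
    - [0,0,0]

```text
clock: 15.62
position: [0.4845, 0.0763, 0.1921]
ee_rot: [0.194, -0.682, 0.684, 0.17]
contact_force: [-1.4, -4.9, 8.4]
width: 0.0155
```

```bash
python3 - <<'E'
from h import *
rel()
a=manip.get_image('scene');crop(a,225,120,305,200,7,'s17.png')
s=manip.get_state();print(s['moment'],s['qpos'],s['effort'])
E
```

```text
tip rel X,Y,Z mm [ 2.11 -0.19  0.83] tilt 0.0048 phi 1.5118 F xyz [-1.1 -0.1  9.8] Mz 0.232 w 0.0155 t 15.6167
[-0.43893936  0.1379057   0.30980508] [-0.34361941  0.22400032  1.85924313  0.528076    1.25857778  1.0108917 ] [  2.36300848 -30.64602613 -17.45891869   2.93293633   1.09629191
   0.30782936]
```

View pics/s17.png

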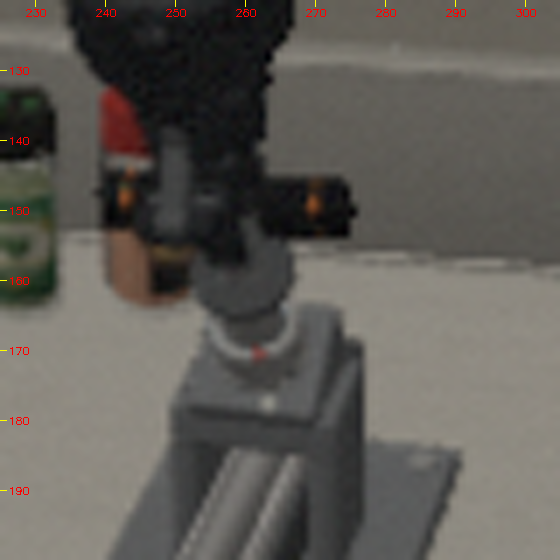

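>>> send_rows:
  delta_pos:
    - [0,0,0]
    - [0,0,0]
    - [0,0,0]
  angular:
    - [0,0,0.6]
    - [0,0,0]
    - [0,0,0]

```text
clock: 15.92
position: [0.4846, 0.0762, 0.192]
ee_rot: [0.19, -0.667, 0.699, 0.174]
contact_force: [-0.5, -5.4, 7.1]
width: 0.0152
```

```bash
python3 - <<'E'
from h import *
rel()
E
```

```text
tip rel X,Y,Z mm [ 2.13 -0.26  0.8 ] tilt 0.0048 phi 1.5575 F xyz [-0.1 -1.1  8.9] Mz 0.45 w 0.0152 t 15.9167
```

>>> send_rows:
  delta_pos:
    - [0,0,0]
    - [0,0,0]
    - [0,0,0]
    - [0,0,-0.003]
    - [0,0,0]
  angular:
    - [0,0,-0.8]
    - [0,0,-0.8]
    - [0,0,-0.8]
    - [0,0,0]
    - [0,0,0]

```text
clock: 16.33
position: [0.4843, 0.0764, 0.1922]
ee_rot: [-0.206, 0.73, -0.633, -0.156]
contact_force: [0.0, -3.2, 2.6]
width: 0.0152
```

```bash
python3 - <<'E'
from h import *
rel()
E
```

```text
tip rel X,Y,Z mm [1.78 0.04 0.86] tilt 0.0037 phi 1.3688 F xyz [ 0.2 -1.4  3.9] Mz 0.071 w 0.0152 t 16.3333
```

>>> send_rows:
  delta_pos:
    - [0,0,-0.01]
    - [0,0,-0.02]
    - [0,0,-0.02]
    - [0,0,-0.02]
    - [0,0,-0.03]
  angular:
    - [0,0,0]
    - [0,0,0]
    - [0,0,0]
    - [0,0,0]
    - [0,0,0]

```text
clock: 16.75
position: [0.4808, 0.0575, 0.2258]
ee_rot: [-0.205, 0.73, -0.633, -0.159]
contact_force: [-0.4, 0.1, -2.1]
width: 0.0149
```

```bash
python3 - <<'E'
from h import *
rel()
a=manip.get_image('scene');crop(a,225,120,305,200,7,'s18.png')
E
```

```text
tip rel X,Y,Z mm [-1.21  0.42 39.52] tilt 0.0032 phi 1.3697 F xyz [-0.4 -0.9 -1.9] Mz -0.003 w 0.0149 t 16.75
```

View pics/s18.png

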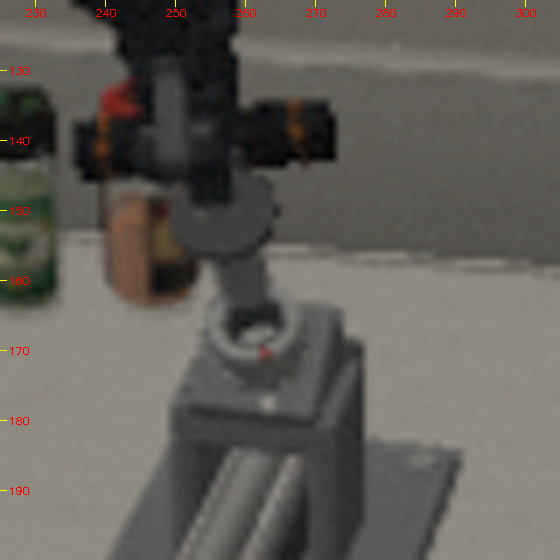

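```bash
python3 - <<'E'
from h import *
S=manip.calibration('scene')
for n in ('s11','s14','s15','s16','s17','s18'):
    a=cv2.imread(f'pics/{n}.png').astype(float)[290:380,220:310]
    w=np.clip(a[...,2]-np.maximum(a[...,1],a[...,0])-35,0,None)
    y,x=np.mgrid[290:380,220:310]; print(n,(225+(x*w).sum()/w.sum()/7-.43).round(2),(120+(y*w).sum()/w.sum()/7-.43).round(2),w.sum())
E
```

```text
s11 266.02 167.13 419.0
s14 264.85 168.17 480.0
s15 262.32 169.94 185.0
s16 261.5 170.04 484.0
s17 261.5 170.0 594.0
s18 262.33 169.97 220.0
```

>>> send_rows:
  delta_pos:
    - [0,0,-0.06]
    - [-0.05,0,-0.04]
    - [-0.06,0,0]
    - [-0.03,0,0]
    - [0,0,0]
  angular:
    - [0,0,0]
    - [0,0,0]
    - [0,0,0]
    - [0,0,0]
    - [0,0,0]

```text
clock: 17.22
position: [0.4715, 0.0868, 0.2898]
ee_rot: [-0.206, 0.731, -0.632, -0.157]
contact_force: [-1.3, -1.3, -2.2]
width: 0.0148
```

>>> send_rows:
  delta_pos:
    - [0,0,0]
    - [0,0,0]
  angular:
    - [0,0,0]
    - [0,0,0]

```text
clock: 17.38
position: [0.4718, 0.085, 0.2874]
ee_rot: [-0.205, 0.73, -0.633, -0.158]
contact_force: [0.8, -0.1, -2.2]
width: 0.015
```

```bash
python3 - <<'E'
from h import *
import pickle
rel()
W=manip.calibration('wrist');a=manip.get_image('wrist');cv2.imwrite('pics/w19.png',a);pickle.dump(W,open('w19.pkl','wb'))
u,v=proj(W,SEAT+.02*SZ)[0].astype(int);print(u,v)
crop(a,u-45,max(v-45,0),u+45,v+45,7,'w19c.png')
E
```

```text
tip rel X,Y,Z mm [-11.62  54.39  79.39] tilt 0.001 phi 1.3691 F xyz [ 0.8 -1.1 -1.9] Mz 0.022 w 0.015 t 17.3833
313 179
```

View pics/w19c.png

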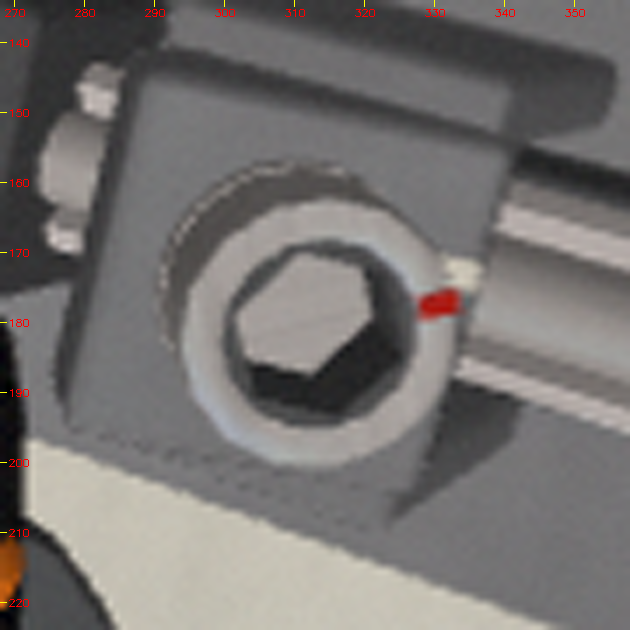

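View pics/w19.png

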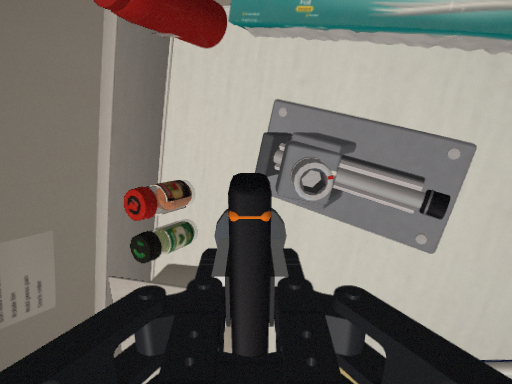

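```bash
python3 - <<'E'
from h import *
import pickle
W=pickle.load(open('w19.pkl','rb'));W6=pickle.load(open('w6.pkl','rb'))
g=lambda q:(268+q[0]/7-.43,134+q[1]/7-.43)
def onp(c,uv,h):
    o,v=ray(c,uv);t=((SEAT+h*SZ-o)@SZ)/(v@SZ);P=o+t*v-SEAT;return np.array([P@SX,P@SY])*1e3
c=onp(W,g((320,333)),.02);m=onp(W,g((439,305)),.02);d=m-c;print(c,m,np.hypot(*d),'cw',-np.arctan2(d[1],d[0]))
w=onp(W,g((464,272)),.008);print('white',w-c,-np.arctan2(*(w-c)[::-1]))
h=lambda q:(205+q[0]/6-.42,130+q[1]/6-.42)
c=onp(W6,h((277.5,416.5)),.02);m=onp(W6,h((395,458)),.02);d=m-c;print('w6',-np.arctan2(d[1],d[0]))
# floor hex edges
P=[onp(W,g(q),.0) for q in [(237,302),(252,365),(310,374),(372,312)]]
for a,b in zip(P,P[1:]):
    d=b-a;print('edge',np.hypot(*d),np.arctan2(d[1],d[0]))
E
```

```text
[-1.2941071  -0.04927906] [  5.26387694 -13.82606549] 15.258014258029995 cw 1.1265185667988953
white [  9.1189589  -19.37358909] 1.1308702531743573
w6 0.34969420830400105
edge 9.13095274782852 -2.668654759413338
edge 8.055690168634088 -1.5262438377566674
edge 11.749205953787895 -0.5354491057037095
```

```bash
python3 - <<'E'
from h import *
import pickle
W=pickle.load(open('w19.pkl','rb'));S=manip.calibration('scene')
g=lambda q:(268+q[0]/7-.43,134+q[1]/7-.43)
b=np.array([262.86,177.1])
def onp(c,uv,h):
    o,v=ray(c,uv);t=((SEAT+h*SZ-o)@SZ)/(v@SZ);P=o+t*v-SEAT;return np.array([P@SX,P@SY])*1e3
c=onp(W,g((320,333)),.02);cs=onp(S,(260.7,166.0),.02);print(c,cs)
for h in (-.004,0,.004,.008,.012):
    w=onp(W,g((464,272)),h)-c; s=onp(S,b,h)-cs
    print(h,w,np.hypot(*w),-np.arctan2(w[1],w[0]),'scene',s,-np.arctan2(s[1],s[0]))
# tri
P=tri([W,S],[g((464,272)),b])-SEAT;print('tri',P@SX,P@SY,P@SZ)
E
python3 - <<'E'
import cv2,sys
sys.path.insert(0,'.')
import numpy as np
a=cv2.imread('pics/w19.png')[150:220,270:350]
b=cv2.imread('pics/w6.png')[160:225,215:285]
cv2.imwrite('pics/cmp.png',np.hstack([cv2.resize(x,(400,400),interpolation=cv2.INTER_LANCZOS4) for x in (a,b)]))
E
```

```text
[-1.2941071  -0.04927906] [ 0.9301233  -2.41861524]
-0.004 [  6.93083759 -23.03993742] 24.05982597752629 1.2785888566978567 scene [  6.72778692 -19.3102308 ] 1.2355428734639082
0 [  7.66021136 -21.81782131] 23.12349810940659 1.233142936954178 scene [  7.71924874 -21.56847817] 1.2271055586803592
0.004 [  8.38958513 -20.5957052 ] 22.238889615430168 1.1839729845675733 scene [  8.71071056 -23.82672555] 1.2203047100350004
0.008 [  9.1189589  -19.37358909] 21.412411485013212 1.1308702531743573 scene [  9.70217237 -26.08497293] 1.2147067961832585
0.012 [  9.84833267 -18.15147298] 20.651044226489862 1.0736801896030979 scene [ 10.69363419 -28.3432203 ] 1.2100188621744046
tri 0.00695241025899026 -0.022506305185519628 -0.0025499736602254642
```

```bash
python3 - <<'E'
import cv2,numpy as np
for n in ('w9','w12','w19'):
    a=cv2.imread(f'pics/{n}.png').astype(float)[160:240,215:290]
    w=np.clip(a[...,2]-a[...,0]-80,0,None)*(a[...,1]>50)
    y,x=np.mgrid[160:240,215:290]; xm=(x*w).sum()/w.sum();ym=(y*w).sum()/w.sum()
    sl=((x-xm)*(y-ym)*w).sum()/((x-xm)**2*w).sum(); print(n,xm,ym,sl)
E
```

```text
w9 245.7869604504066 215.87898797525543 0.0226895029864007
w12 246.59420289855072 215.79956122856004 0.013926038249956939
w19 248.34828580583147 216.77614012602797 0.008649551330234994
```

View pics/cmp.png

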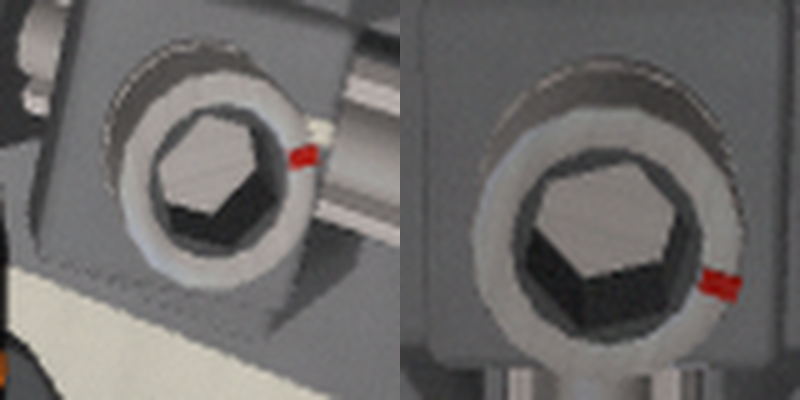

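```bash
sed -i 's/^TIP=.*/TIP=np.array([0,.0015,.0974])/' h.py; python3 - <<'E'
from h import *
rel()
p,r=tcp_for(.035,1.12,SEAT+.0007*SX-.0004*SY);plan(p,r,n=6)
E
```

```text
tip rel X,Y,Z mm [-12.27  54.2   79.38] tilt 0.0011 phi 1.3696 F xyz [ 0.1 -1.2 -2.3] Mz 0.023 w 0.0149 t 17.4333
delta_pos [[0.0232, -0.0007, 0.0185], [0.0232, 0.0003, 0.0185], [0.0232, 0.0012, 0.0185], [0.0231, 0.0022, 0.0185], [0.023, 0.0031, 0.0185]] 
angular [[0.002, 0.001, -0.52], [0.002, 0.001, -0.52], [0.002, 0.001, -0.52], [0.002, 0.001, -0.52], [0.002, 0.002, -0.52]]
delta_pos [[0.0228, 0.0042, 0.0184]] 
angular [[0.001, 0.001, -0.52]]
end [0.4832 0.0594 0.2218]
```

>>> send_rows:
  delta_pos:
    - [0.0232,-0.0007,0.018]
    - [0.0232,0.0003,0.018]
    - [0.0232,0.0012,0.018]
    - [0.0231,0.0022,0.018]
    - [0.023,0.003,0.018]
  angular:
    - [0.002,0.001,-0.52]
    - [0.002,0.001,-0.52]
    - [0.002,0.001,-0.52]
    - [0.002,0.001,-0.52]
    - [0.002,0.001,-0.52]

```text
clock: 17.85
position: [0.4817, 0.0628, 0.2332]
ee_rot: [-0.221, 0.792, -0.553, -0.135]
contact_force: [-0.3, -0.6, -3.2]
width: 0.0149
```

>>> send_rows:
  delta_pos:
    - [0.0228,0.004,0.018]
    - [0,0,0]
    - [0,0,0]
    - [0,0,0]
  angular:
    - [0.002,0.001,-0.52]
    - [0,0,0]
    - [0,0,0]
    - [0,0,0]

```text
clock: 18.18
position: [0.4838, 0.0592, 0.224]
ee_rot: [-0.224, 0.802, -0.538, -0.131]
contact_force: [0.3, -0.2, -1.5]
width: 0.0148
```

```bash
python3 - <<'E'
from h import *
rel()
p,r=tcp_for(.023,1.12,SEAT+.0007*SX-.0004*SY);plan(p,r,n=2)
a=manip.get_image('scene')[120:200,225:305].astype(float);w=np.clip(a[...,2]-np.maximum(a[...,1],a[...,0])-35,0,None);w[:42]=0
y,x=np.mgrid[120:200,225:305];print((x*w).sum()/w.sum(),(y*w).sum()/w.sum())
E
```

```text
tip rel X,Y,Z mm [ 1.47  0.72 36.99] tilt 0.0019 phi 1.1205 F xyz [ 0.3 -0.8 -1.2] Mz -0.011 w 0.0148 t 18.1833
delta_pos [[0.0008, 0.0013, 0.0175], [0.0008, 0.0013, 0.0175]] 
angular [[-0.011, 0.003, -0.003], [-0.011, 0.004, -0.003]]
end [0.4835 0.0654 0.2114]
262.0 170.0
```

>>> send_rows:
  delta_pos:
    - [0.0008,0.0013,0.0175]
    - [0.0008,0.0013,0.0175]
    - [0,0,0]
    - [0,0,0]
  angular:
    - [-0.01,0,0]
    - [-0.01,0,0]
    - [0,0,0]
    - [0,0,0]

```text
clock: 18.57
position: [0.4829, 0.0661, 0.211]
ee_rot: [-0.223, 0.803, -0.537, -0.131]
contact_force: [-0.9, 0.5, -2.8]
width: 0.0153
```

```bash
python3 - <<'E'
from h import *
rel()
p,r=tcp_for(.018,1.12,SEAT+.0007*SX-.0004*SY);plan(p,r,n=2)
E
```

```text
tip rel X,Y,Z mm [-0.11 -0.03 22.35] tilt 0.0011 phi 1.1189 F xyz [-0.9 -1.  -2.6] Mz -0.048 w 0.0153 t 18.5667
delta_pos [[0.0008, -0.0006, 0.0054], [0.0007, -0.0006, 0.0055]] 
angular [[0.005, 0.005, 0.007], [0.005, 0.005, 0.006]]
end [0.4837 0.0679 0.2071]
```

>>> send_rows:
  delta_pos:
    - [0.0006,-0.0005,0.005]
    - [0.0006,-0.0005,0.005]
    - [0,0,0]
    - [0,0,0]
  angular:
    - [0,0,0]
    - [0,0,0]
    - [0,0,0]
    - [0,0,0]

```text
clock: 18.9
position: [0.4841, 0.0673, 0.2077]
ee_rot: [-0.223, 0.803, -0.537, -0.131]
contact_force: [0.2, 0.7, -2.1]
width: 0.0151
```

```bash
python3 - <<'E'
from h import *
rel()
E
```

```text
tip rel X,Y,Z mm [ 1.14 -0.57 18.87] tilt 0.0001 phi 1.1189 F xyz [ 0.1 -0.5 -2.2] Mz -0.026 w 0.0151 t 18.9
```

>>> send_rows:
  delta_pos:
    - [0,0,0.004]
    - [0,0,0.004]
    - [0,0,0]
    - [0,0,0]
  angular:
    - [0,0,0]
    - [0,0,0]
    - [0,0,0]
    - [0,0,0]

```text
clock: 19.23
position: [0.4845, 0.0679, 0.2068]
ee_rot: [-0.223, 0.803, -0.537, -0.13]
contact_force: [-3.6, -6.0, 9.9]
width: 0.0155
```

```bash
python3 - <<'E'
from h import *
rel()
E
```

```text
tip rel X,Y,Z mm [ 1.68 -0.6  17.72] tilt 0.002 phi 1.1172 F xyz [-3.3 -0.4 11.7] Mz 0.02 w 0.0155 t 19.2333
```

>>> send_rows:
  delta_pos:
    - [0,0,0.004]
    - [0,0,0.004]
    - [0,0,0]
    - [0,0,0]
  angular:
    - [0,0,0]
    - [0,0,0]
    - [0,0,0]
    - [0,0,0]

```text
clock: 19.57
position: [0.4833, 0.0704, 0.2025]
ee_rot: [-0.223, 0.803, -0.537, -0.131]
contact_force: [-2.9, -1.4, -1.2]
width: 0.0148
```

```bash
python3 - <<'E'
from h import *
rel()
E
```

```text
tip rel X,Y,Z mm [-0.02 -0.52 12.78] tilt 0.0015 phi 1.1187 F xyz [-2.8 -1.9 -0.3] Mz 0.019 w 0.0148 t 19.5667
```

>>> send_rows:
  delta_pos:
    - [-0.0005,0.0011,0.003]
    - [-0.0003,0.0005,0.004]
    - [0,0,0.004]
    - [0,0,0]
  angular:
    - [0,0,0]
    - [0,0,0]
    - [0,0,0]
    - [0,0,0]

```text
clock: 19.9
position: [0.4833, 0.0731, 0.1978]
ee_rot: [-0.223, 0.803, -0.537, -0.131]
contact_force: [-1.5, 0.6, -3.8]
width: 0.0149
```

```bash
python3 - <<'E'
from h import *
rel()
E
```

```text
tip rel X,Y,Z mm [-0.13 -0.49  7.39] tilt 0.0013 phi 1.1194 F xyz [-1.5 -1.5 -3.6] Mz 0.007 w 0.0149 t 19.9
```

>>> send_rows:
  delta_pos:
    - [0,0,0.005]
    - [0,0,0.005]
    - [0,0,0.003]
    - [0,0,0]
  angular:
    - [0,0,0]
    - [0,0,0]
    - [0,0,0]
    - [0,0,0]

```text
clock: 20.23
position: [0.4835, 0.0756, 0.1935]
ee_rot: [-0.223, 0.803, -0.537, -0.131]
contact_force: [-2.4, 1.0, -3.3]
width: 0.015
```

```bash
python3 - <<'E'
from h import *
rel()
E
```

```text
tip rel X,Y,Z mm [-0.   -0.51  2.44] tilt 0.0009 phi 1.1191 F xyz [-2.4 -0.9 -3.3] Mz 0.018 w 0.015 t 20.2333
```

>>> send_rows:
  delta_pos:
    - [-0.0004,0.0009,0.003]
    - [0,0,0.003]
    - [0,0,0]
    - [0,0,0]
  angular:
    - [0,0,0]
    - [0,0,0]
    - [0,0,0]
    - [0,0,0]

```text
clock: 20.57
position: [0.4837, 0.0762, 0.1925]
ee_rot: [-0.223, 0.803, -0.537, -0.13]
contact_force: [-3.6, -3.5, 4.2]
width: 0.015
```

```bash
python3 - <<'E'
from h import *
rel()
E
```

```text
tip rel X,Y,Z mm [ 0.24 -0.57  1.21] tilt 0.0008 phi 1.1182 F xyz [-3.4 -1.2  5.5] Mz -0.027 w 0.015 t 20.5667
```

>>> send_rows:
  delta_pos:
    - [0,0,0.002]
    - [0,0,0]
    - [0,0,0]
  angular:
    - [0,0,0]
    - [0,0,0]
    - [0,0,0]

```text
clock: 20.82
position: [0.4838, 0.0763, 0.1924]
ee_rot: [-0.223, 0.803, -0.537, -0.13]
contact_force: [-5.3, -5.8, 8.9]
width: 0.0151
```

```bash
python3 - <<'E'
from h import *
rel()
E
```

```text
tip rel X,Y,Z mm [ 0.43 -0.56  1.12] tilt 0.0013 phi 1.1176 F xyz [-4.9 -0.9 10.7] Mz -0.004 w 0.0151 t 20.8167
```

>>> send_rows:
  delta_pos:
    - [-0.0004,0.0009,0]
    - [0,0,0]
    - [0,0,0]
    - [0,0,0]
    - [0,0,0]
  angular:
    - [0,0,0.8]
    - [0,0,0.8]
    - [0,0,0.8]
    - [0,0,0.8]
    - [0,0,0.6]

```text
clock: 21.23
position: [0.4835, 0.0763, 0.1924]
ee_rot: [-0.201, 0.712, -0.653, -0.162]
contact_force: [-4.5, -5.5, 8.2]
width: 0.0152
```

>>> send_rows:
  delta_pos:
    - [0,0,0]
    - [0,0,0]
  angular:
    - [0,0,0.6]
    - [0,0,0]

```text
clock: 21.4
position: [0.4835, 0.0762, 0.1924]
ee_rot: [-0.197, 0.697, -0.669, -0.167]
contact_force: [-4.7, -5.3, 8.6]
width: 0.0151
```

```bash
python3 - <<'E'
from h import *
rel()
a=manip.get_image('scene');crop(a,225,120,305,200,7,'s20.png')
E
```

```text
tip rel X,Y,Z mm [-0.06 -0.11  1.13] tilt 0.0015 phi 1.4707 F xyz [-4.4 -0.5 10.3] Mz 0.144 w 0.0151 t 21.4
```

>>> send_rows:
  delta_pos:
    - [0,0,0]
    - [0,0,0]
  angular:
    - [0,0,0.6]
    - [0,0,0]

```text
clock: 21.62
position: [0.4835, 0.0762, 0.1924]
ee_rot: [0.193, -0.681, 0.686, 0.172]
contact_force: [-4.7, -5.9, 8.3]
width: 0.0153
```

```bash
python3 - <<'E'
from h import *
rel()
a=manip.get_image('scene');crop(a,225,120,305,200,7,'s21.png')
E
```

```text
tip rel X,Y,Z mm [-0.   -0.07  1.13] tilt 0.0017 phi 1.518 F xyz [-4.3 -1.2 10.3] Mz 0.281 w 0.0153 t 21.6167
```

View pics/s21.png

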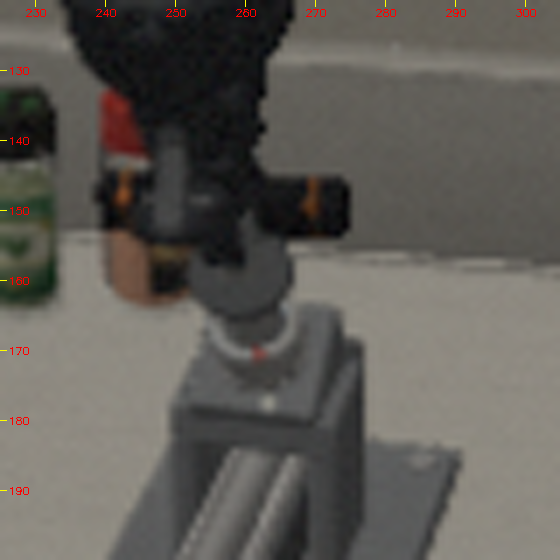

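>>> send_rows:
  delta_pos:
    - [0,0,0]
    - [0,0,0]
    - [0,0,0]
    - [0,0,0]
    - [0,0,0]
  angular:
    - [0,0,-0.6]
    - [0,0,-0.6]
    - [0,0,-0.6]
    - [0,0,-0.4]
    - [0,0,0]

```text
clock: 22.08
position: [0.4836, 0.0762, 0.1924]
ee_rot: [-0.208, 0.739, -0.623, -0.154]
contact_force: [-5.2, -6.1, 8.2]
width: 0.0149
```

```bash
python3 - <<'E'
from h import *
rel()
a=manip.get_image('scene');crop(a,225,120,305,200,7,'s22.png')
E
```

```text
tip rel X,Y,Z mm [ 0.16 -0.34  1.14] tilt 0.0019 phi 1.3407 F xyz [-4.8 -1.5 10.3] Mz 0.021 w 0.0149 t 22.0833
```

View pics/s22.png

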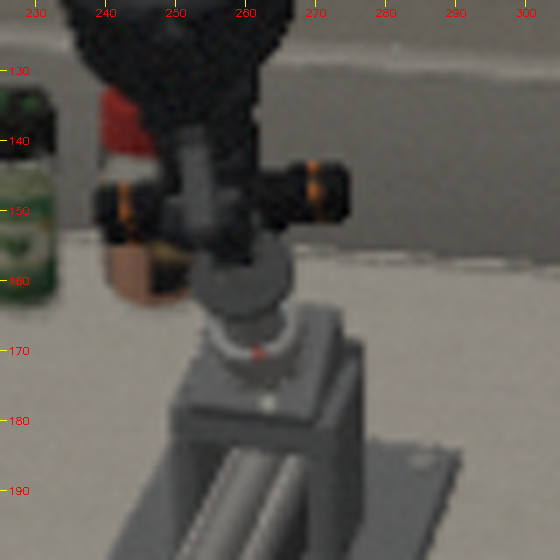

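>>> send_rows:
  delta_pos:
    - [0,0.001,-0.004]
    - [0,0.001,-0.004]
    - [0,0,-0.003]
    - [0,0,0]
  angular:
    - [0,0,0]
    - [0,0,0]
    - [0,0,0]
    - [0,0,0]

```text
clock: 22.47
position: [0.4828, 0.0745, 0.1949]
ee_rot: [-0.208, 0.738, -0.624, -0.154]
contact_force: [-0.4, -0.5, -1.8]
width: 0.0152
```

```bash
python3 - <<'E'
from h import *
rel()
E
```

```text
tip rel X,Y,Z mm [-0.55 -0.48  4.2 ] tilt 0.0015 phi 1.3431 F xyz [-0.3 -1.4 -1.3] Mz 0.031 w 0.0152 t 22.4667
```

Free of load. Keep withdrawing slowly.

>>> send_rows:
  delta_pos:
    - [0,0,-0.005]
    - [0,0,-0.006]
    - [0,0,-0.006]
    - [0,0,-0.006]
    - [0,0,-0.006]
  angular:
    - [0,0,0]
    - [0,0,0]
    - [0,0,0]
    - [0,0,0]
    - [0,0,0]

```text
clock: 22.88
position: [0.4823, 0.0685, 0.2052]
ee_rot: [-0.208, 0.738, -0.623, -0.154]
contact_force: [0.1, -0.4, -2.3]
width: 0.0153
```

```bash
python3 - <<'E'
from h import *
rel()
a=manip.get_image('scene');crop(a,225,120,305,200,7,'s23.png')
E
```

```text
tip rel X,Y,Z mm [-0.79 -0.55 16.11] tilt 0.001 phi 1.3428 F xyz [ 0.2 -1.4 -1.8] Mz 0.035 w 0.0153 t 22.8833
```

>>> send_rows:
  delta_pos:
    - [0,0,-0.006]
    - [0,0,-0.006]
    - [0,0,-0.006]
    - [0,0,-0.008]
    - [0,0,-0.01]
  angular:
    - [0,0,0]
    - [0,0,0]
    - [0,0,0]
    - [0,0,0]
    - [0,0,0]

```text
clock: 23.35
position: [0.4814, 0.0615, 0.2176]
ee_rot: [-0.207, 0.738, -0.623, -0.155]
contact_force: [0.4, 0.8, -2.5]
width: 0.0149
```

```bash
python3 - <<'E'
from h import *
rel()
a=manip.get_image('scene');crop(a,225,120,305,200,7,'s24.png')
u,v=cv2.imread('pics/s23.png'),cv2.imread('pics/s24.png')
cv2.imwrite('pics/c34.png',np.hstack([u[200:500,100:450],v[200:500,100:450]]))
E
```

```text
tip rel X,Y,Z mm [-1.33 -0.48 30.35] tilt 0.0001 phi 1.3431 F xyz [ 0.3 -0.5 -2.6] Mz -0.026 w 0.0149 t 23.35
```

View pics/c34.png

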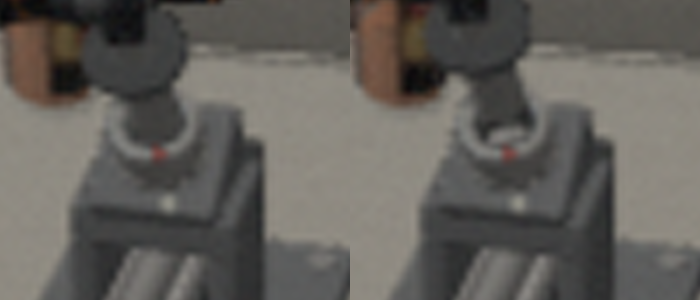

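>>> send_rows:
  delta_pos:
    - [0,0,-0.05]
    - [-0.05,0,-0.06]
    - [-0.06,0,-0.015]
    - [-0.03,0,0]
    - [0,0,0]
  angular:
    - [0,0,0]
    - [0,0,0]
    - [0,0,0]
    - [0,0,0]
    - [0,0,0]

```text
clock: 23.82
position: [0.4698, 0.086, 0.2895]
ee_rot: [-0.208, 0.739, -0.622, -0.154]
contact_force: [-0.4, 0.4, -2.6]
width: 0.015
```

>>> send_rows:
  delta_pos:
    - [0,0,0]
    - [0,0,0]
  angular:
    - [0,0,0]
    - [0,0,0]

```text
clock: 23.98
position: [0.4696, 0.0844, 0.2866]
ee_rot: [-0.207, 0.738, -0.623, -0.155]
contact_force: [0.4, -0.1, -2.4]
width: 0.0151
```

```bash
python3 - <<'E'
from h import *
import pickle
rel()
W=manip.calibration('wrist');a=manip.get_image('wrist');cv2.imwrite('pics/w25.png',a);pickle.dump(W,open('w25.pkl','wb'))
u,v=proj(W,SEAT+.02*SZ)[0].astype(int);print(u,v)
crop(a,u-45,max(v-45,0),u+45,v+45,7,'w25c.png')
p,r=tp();print(p)
E
```

```text
tip rel X,Y,Z mm [-14.61  53.11  79.07] tilt 0.0018 phi 1.3436 F xyz [ 0.4 -1.2 -2.1] Mz -0.006 w 0.0151 t 23.9833
313 178
[0.46974149 0.08428508 0.28652131]
```

View pics/w25c.png

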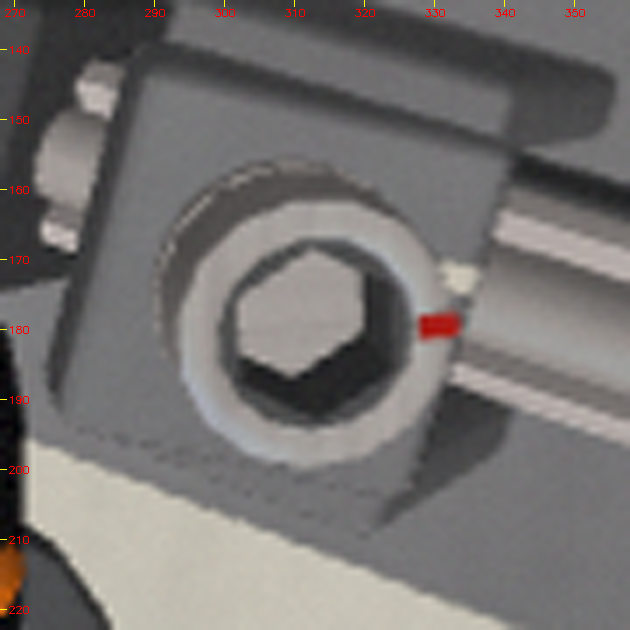

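```bash
python3 - <<'E'
from h import *
r=tool(.4235); tgt=np.array([.4441,-.2382,0])-r.apply([0,.0015,0]); tgt[2]=.215
print(tgt); plan(tgt,r)
E
```

```text
[ 0.44348357 -0.23683252  0.215     ]
delta_pos [[0.0332, 0.0084, -0.0108], [0.0325, 0.0112, -0.0102], [0.0316, 0.014, -0.0095], [0.0306, 0.0166, -0.0088], [0.0293, 0.0191, -0.008]] 
angular [[-0.297, 0.138, -0.967], [-0.297, 0.138, -0.967], [-0.297, 0.138, -0.967], [-0.297, 0.138, -0.968], [-0.297, 0.138, -0.967]]
delta_pos [[0.0278, 0.0215, -0.0073], [0.0261, 0.0237, -0.0064], [0.0243, 0.0258, -0.0055], [0.0222, 0.0278, -0.0047], [0.0201, 0.0295, -0.0037]] 
angular [[-0.297, 0.138, -0.968], [-0.297, 0.137, -0.967], [-0.297, 0.138, -0.968], [-0.297, 0.138, -0.967], [-0.297, 0.137, -0.968]]
delta_pos [[0.0178, 0.031, -0.0028], [0.0153, 0.0324, -0.0019], [0.0128, 0.0335, -0.0009], [0.0102, 0.0344, -0.0], [0.0075, 0.0351, 0.0009]] 
angular [[-0.297, 0.138, -0.967], [-0.297, 0.138, -0.968], [-0.297, 0.137, -0.967], [-0.297, 0.138, -0.968], [-0.297, 0.138, -0.967]]
delta_pos [[0.0047, 0.0355, 0.0018], [0.002, 0.0357, 0.0027], [-0.0009, 0.0357, 0.0036], [-0.0036, 0.0354, 0.0044], [-0.0064, 0.0349, 0.0051]] 
angular [[-0.296, 0.137, -0.968], [-0.297, 0.138, -0.967], [-0.296, 0.137, -0.968], [-0.297, 0.138, -0.967], [-0.296, 0.137, -0.968]]
delta_pos [[-0.0092, 0.0342, 0.0059], [-0.0118, 0.0332, 0.0066], [-0.0145, 0.032, 0.0071]] 
angular [[-0.297, 0.138, -0.967], [-0.296, 0.137, -0.968], [-0.297, 0.138, -0.967]]
end [ 0.4435 -0.2368  0.215 ]
```

>>> send_rows:
  delta_pos:
    - [0.0332,0.0084,-0.011]
    - [0.0325,0.011,-0.01]
    - [0.0316,0.014,-0.0095]
    - [0.0306,0.0166,-0.009]
    - [0.0293,0.019,-0.008]
  angular:
    - [-0.297,0.138,-0.967]
    - [-0.297,0.138,-0.967]
    - [-0.297,0.138,-0.967]
    - [-0.297,0.138,-0.967]
    - [-0.297,0.138,-0.967]

```text
clock: 24.45
position: [0.4646, 0.0136, 0.271]
ee_rot: [-0.172, 0.859, -0.464, -0.129]
contact_force: [0.2, 0.2, -2.9]
width: 0.0153
```

>>> send_rows:
  delta_pos:
    - [0.0278,0.0215,-0.007]
    - [0.026,0.0237,-0.0065]
    - [0.0243,0.026,-0.0055]
    - [0.0222,0.028,-0.0045]
    - [0.02,0.0295,-0.0035]
  angular:
    - [-0.297,0.138,-0.967]
    - [-0.297,0.138,-0.967]
    - [-0.297,0.138,-0.967]
    - [-0.297,0.138,-0.967]
    - [-0.297,0.138,-0.967]

```text
clock: 24.87
position: [0.4587, -0.0561, 0.2552]
ee_rot: [-0.13, 0.944, -0.286, -0.097]
contact_force: [-0.1, 0.4, -3.1]
width: 0.0153
```

>>> send_rows:
  delta_pos:
    - [0.0178,0.031,-0.003]
    - [0.0153,0.0324,-0.002]
    - [0.0128,0.0335,-0.001]
    - [0.01,0.0345,0]
    - [0.0075,0.035,0.001]
  angular:
    - [-0.297,0.138,-0.967]
    - [-0.297,0.138,-0.967]
    - [-0.297,0.138,-0.967]
    - [-0.297,0.138,-0.967]
    - [-0.297,0.138,-0.967]

```text
clock: 25.28
position: [0.4529, -0.1257, 0.2397]
ee_rot: [-0.082, 0.99, -0.097, -0.061]
contact_force: [-0.3, 0.5, -1.7]
width: 0.0151
```

```bash
python3 - <<'E'
from h import *
r=tool(.4235); tgt=np.array([.4441,-.2382,0])-r.apply([0,.0015,0]); tgt[2]=.215
print(tp()[0]); plan(tgt,r)
E
```

```text
[ 0.452859   -0.1256852   0.23970938]
delta_pos [[0.0045, 0.0354, 0.0018], [0.0018, 0.0356, 0.0027], [-0.001, 0.0355, 0.0035], [-0.0038, 0.0352, 0.0043], [-0.0065, 0.0347, 0.0051]] 
angular [[-0.297, 0.136, -0.963], [-0.297, 0.136, -0.963], [-0.297, 0.136, -0.963], [-0.297, 0.135, -0.963], [-0.297, 0.135, -0.963]]
delta_pos [[-0.0093, 0.034, 0.0058], [-0.0119, 0.033, 0.0065], [-0.0144, 0.0319, 0.0072]] 
angular [[-0.298, 0.136, -0.963], [-0.297, 0.135, -0.963], [-0.298, 0.136, -0.963]]
end [ 0.4435 -0.2368  0.215 ]
```

>>> send_rows:
  delta_pos:
    - [0.0045,0.0354,0.002]
    - [0.002,0.0356,0.0027]
    - [-0.001,0.0355,0.0035]
    - [-0.004,0.0352,0.0043]
    - [-0.0065,0.0347,0.005]
  angular:
    - [-0.297,0.136,-0.963]
    - [-0.297,0.136,-0.963]
    - [-0.297,0.136,-0.963]
    - [-0.297,0.136,-0.963]
    - [-0.297,0.136,-0.963]

```text
clock: 25.7
position: [0.4466, -0.1949, 0.2242]
ee_rot: [-0.032, 0.995, 0.096, -0.023]
contact_force: [0.3, 0.2, -1.8]
width: 0.0148
```

>>> send_rows:
  delta_pos:
    - [-0.0093,0.034,0.006]
    - [-0.012,0.033,0.0065]
    - [-0.0144,0.032,0.007]
    - [0,0,0]
    - [0,0,0]
  angular:
    - [-0.297,0.136,-0.963]
    - [-0.297,0.136,-0.963]
    - [-0.297,0.136,-0.963]
    - [0,0,0]
    - [0,0,0]

```text
clock: 26.12
position: [0.4426, -0.2358, 0.2153]
ee_rot: [-0.001, 0.978, 0.207, -0.0]
contact_force: [-1.0, 0.8, -2.6]
width: 0.0156
```

>>> send_rows:
  delta_pos:
    - [0,0,0]
  angular:
    - [0,0,0]

```text
clock: 26.2
position: [0.4431, -0.2355, 0.2158]
ee_rot: [-0.001, 0.978, 0.208, 0.0]
contact_force: [-0.2, -0.5, -2.1]
width: 0.0153
```

```bash
python3 - <<'E'
from h import *
r=tool(.4235); tgt=np.array([.4441,-.2382,0])-r.apply([0,.0015,0]); tgt[2]=.175
p,rr=tp();print(p,rr.as_matrix().round(3)); plan(tgt,r,n=2)
a=manip.get_image('scene');crop(a,165,190,245,310,5,'s30.png')
b=manip.get_image('top');crop(b,315,180,395,240,8,'t30.png')
E
```

```text
[ 0.4430866  -0.23548791  0.2158132 ] [[ 0.914  0.406 -0.   ]
 [ 0.406 -0.914  0.002]
 [ 0.001 -0.002 -1.   ]]
delta_pos [[-0.0003, 0.0018, 0.051], [-0.0002, 0.0018, 0.051]] 
angular [[-0.01, -0.004, -0.034], [-0.009, -0.004, -0.033]]
end [ 0.4435 -0.2368  0.175 ]
```

View pics/s30.png

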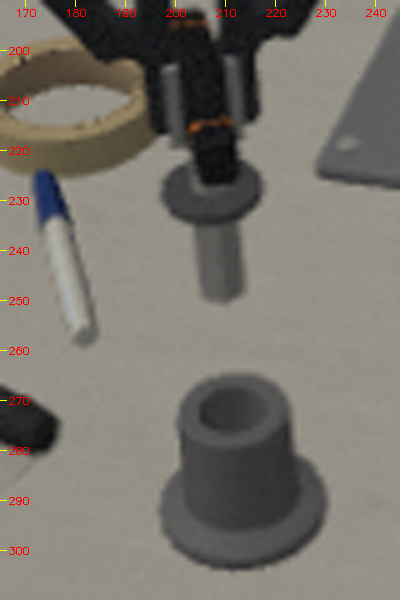

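View pics/t30.png

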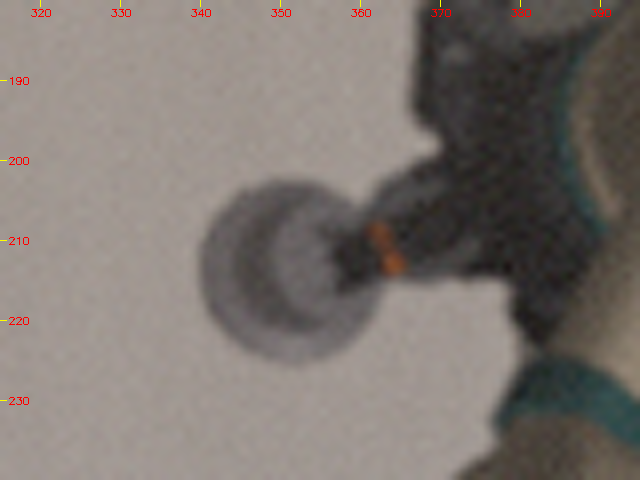

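```bash
python3 - <<'E'
from h import *
S=manip.calibration('scene')
print(atz(S,(212.2,271.2),.06),proj(S,[.4441,-.2382,.06]))
E
```

```text
[ 0.447584   -0.23937834  0.06      ] [[210.74299227 270.62238107]]
```

```bash
python3 - <<'E'
from h import *
S=manip.calibration('scene');T=manip.calibration('top')
p=np.array([.4431,-.2355,.2158]);r=tool(.418)
for z in (.0455,.07,.0974): print(z,proj(S,p+r.apply([0,.0015,z])))
print('foot',proj(S,[.4441,-.2382,.0]),proj(S,[.4441,-.2382,.005]))
print('T foot',proj(T,[.4441,-.2382,.003]),'rim',proj(T,[.4441,-.2382,.06]))
E
```

```text
0.0455 [[206.43562467 227.55213068]]
0.07 [[207.42592268 237.55427501]]
0.0974 [[208.50978815 248.37027465]]
foot [[212.91871007 291.37672277]] [[212.74181924 289.70830892]]
T foot [[351.14506339 213.33207335]] rim [[356.51558374 211.5425752 ]]
```

>>> send_rows:
  delta_pos:
    - [0.0003,0.002,0.05]
    - [0.0003,0.002,0.05]
    - [0,0,0]
    - [0,0,0]
    - [0,0,0]
  angular:
    - [-0.01,-0.004,-0.034]
    - [-0.01,-0.004,-0.034]
    - [0,0,0]
    - [0,0,0]
    - [0,0,0]

```text
clock: 26.72
position: [0.4449, -0.2375, 0.1773]
ee_rot: [0.002, 0.977, 0.211, 0.001]
contact_force: [-0.2, 0.4, -2.1]
width: 0.0152
```

```bash
python3 - <<'E'
from h import *
s=manip.get_state();p,r=tp();print(p+r.apply(TIP),r.as_matrix()[:,2],s['contact_force'])
a=manip.get_image('scene');crop(a,165,190,245,310,5,'s31.png')
E
```

```text
[ 0.44571765 -0.23909556  0.07993309] [ 0.00236918 -0.00278859 -0.99999331] [-0.18171917  0.41274142 -2.06823376]
```

View pics/s31.png

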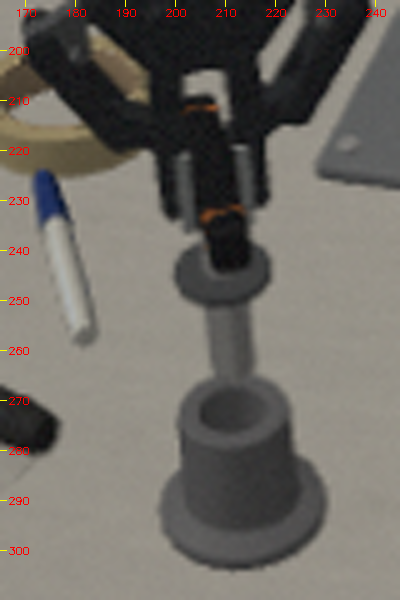

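>>> send_rows:
  delta_pos:
    - [-0.001,-0.001,0.02]
    - [-0.001,0,0.02]
    - [0,0,0.02]
    - [0,0,0]
    - [0,0,0]
  angular:
    - [0,0,0]
    - [0,0,0]
    - [0,0,0]
    - [0,0,0]
    - [0,0,0]

```text
clock: 27.18
position: [0.4428, -0.2371, 0.1517]
ee_rot: [0.001, 0.977, 0.211, -0.0]
contact_force: [-0.4, -0.6, -2.3]
width: 0.0147
```

```bash
python3 - <<'E'
from h import *
s=manip.get_state();p,r=tp();print(p+r.apply(TIP),r.as_matrix()[:,2],s['contact_force'])
a=manip.get_image('scene');crop(a,165,190,245,310,5,'s32.png')
E
```

```text
[ 0.44345787 -0.23863736  0.05433172] [-5.00926922e-05 -1.29049342e-03 -9.99999166e-01] [-0.38670746 -0.57831711 -2.29647031]
```

View pics/s32.png

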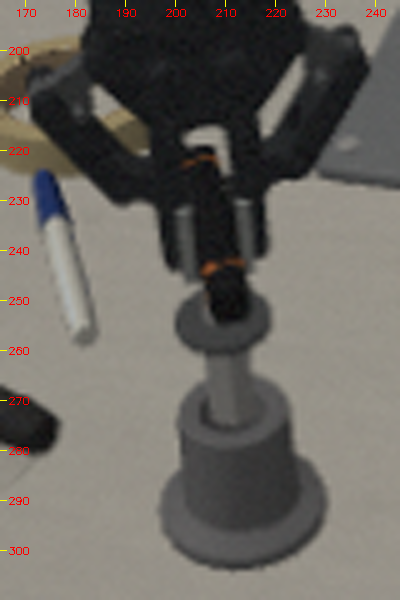

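>>> send_rows:
  delta_pos:
    - [0.0035,0.0015,0.01]
    - [0,0,0.02]
    - [0,0,0.02]
    - [0,0,0]
    - [0,0,0]
  angular:
    - [0,0,0]
    - [0,0,0]
    - [0,0,0]
    - [0,0,0]
    - [0,0,0]

```text
clock: 27.65
position: [0.4443, -0.237, 0.1316]
ee_rot: [0.0, 0.977, 0.211, -0.0]
contact_force: [-0.2, 0.9, -2.1]
width: 0.0152
```

```bash
python3 - <<'E'
from h import *
s=manip.get_state();p,r=tp();print(p+r.apply(TIP),r.as_matrix()[:,2],s['contact_force'])
E
```

```text
[ 0.44488301 -0.23850901  0.03421399] [-3.74963139e-04 -1.05764491e-03 -9.99999370e-01] [-0.17009838  0.92293901 -2.12500998]
```

>>> send_rows:
  delta_pos:
    - [0,0,0.015]
    - [0,0,0.015]
    - [0,0,0]
    - [0,0,0]
  angular:
    - [0,0,0]
    - [0,0,0]
    - [0,0,0]
    - [0,0,0]

```text
clock: 27.98
position: [0.4446, -0.2373, 0.12]
ee_rot: [0.001, 0.977, 0.211, 0.0]
contact_force: [-0.0, 0.0, -2.1]
width: 0.0148
```

```bash
python3 - <<'E'
from h import *
s=manip.get_state();p,r=tp();print(p+r.apply(TIP),r.as_matrix()[:,2],s['contact_force'],p)
E
```

```text
[ 0.44521024 -0.23878537  0.02261745] [ 3.98650139e-04 -1.60375508e-03 -9.99998635e-01] [-0.02347322  0.04344827 -2.06363592] [ 0.44455211 -0.23726298  0.12001488]
```

>>> send_rows:
  delta_pos:
    - [0,0,0.012]
    - [0,0,0.012]
    - [0,0,0.005]
    - [0,0,0.004]
    - [0,0,0]
  angular:
    - [0,0,0]
    - [0,0,0]
    - [0,0,0]
    - [0,0,0]
    - [0,0,0]

```text
clock: 28.4
position: [0.4447, -0.2373, 0.108]
ee_rot: [0.001, 0.977, 0.211, 0.0]
contact_force: [-1.6, 1.6, 4.7]
width: 0.0153
```

>>> send_rows:
  delta_pos:
    - [0,0,0.002]
    - [0,0,0]
  angular:
    - [0,0,0]
    - [0,0,0]

```text
clock: 28.57
position: [0.4446, -0.2372, 0.1079]
ee_rot: [0.001, 0.977, 0.211, 0.0]
contact_force: [-3.4, 2.7, 10.4]
width: 0.015
```

>>> send_rows:
  delta_pos:
    - [0,0,-0.003]
    - [0,0,0]
    - [0,0,0]
  angular:
    - [0,0,0]
    - [0,0,0]
    - [0,0,0]

```text
clock: 28.82
position: [0.4452, -0.2377, 0.108]
ee_rot: [0.002, 0.977, 0.211, 0.001]
contact_force: [-0.3, 0.7, 2.9]
width: 0.0152
```

>>> send_rows:
  delta_pos:
    - [0,0,0]
    - [0,0,0]
    - [0,0,0]
    - [0,0,0]
    - [0,0,0]
  angular:
    - [0,0,0]
    - [0,0,0]
    - [0,0,0]
    - [0,0,0]
    - [0,0,0]
  hand: 85

```text
clock: 29.23
position: [0.4449, -0.2376, 0.1076]
ee_rot: [0.001, 0.977, 0.211, 0.0]
contact_force: [-1.1, -0.4, -0.1]
width: 0.0746
```

>>> send_rows:
  delta_pos:
    - [0,0,0]
    - [0,0,-0.01]
    - [0,0,-0.02]
    - [0,0,-0.05]
    - [0,0,-0.08]
  angular:
    - [0,0,0]
    - [0,0,0]
    - [0,0,0]
    - [0,0,0]
    - [0,0,0]

```text
clock: 29.65
position: [0.4431, -0.2362, 0.1706]
ee_rot: [-0.001, 0.977, 0.211, -0.002]
contact_force: [0.2, -0.3, -0.4]
width: 0.0852
```

>>> send_rows:
  delta_pos:
    - [0,0,-0.1]
    - [0,0,-0.08]
    - [0,0,0]
    - [0,0,0]
    - [0,0,0]
  angular:
    - [0,0,0]
    - [0,0,0]
    - [0,0,0]
    - [0,0,0]
    - [0,0,0]

```text
clock: 30.07
position: [0.4443, -0.2369, 0.2437]
ee_rot: [0.001, 0.977, 0.211, 0.0]
contact_force: [-0.1, 0.7, -0.8]
width: 0.0849
```

```bash
python3 - <<'E'
from h import *
import pickle
s=manip.get_state();print(s['position'],s['contact_force'],s['width'],s['clock'])
a=manip.get_image('scene');crop(a,185,225,245,310,7,'s40.png');crop(a,225,155,300,235,7,'s41.png')
b=manip.get_image('top');crop(b,195,170,295,230,7,'t40.png')
W=manip.calibration('wrist');c=manip.get_image('wrist');cv2.imwrite('pics/w40.png',c);pickle.dump(W,open('w40.pkl','wb'))
E
```

```text
[ 0.4443095  -0.23685913  0.24374677] [-0.05654142  0.68811446 -0.79427425] 0.08486919299765441 30.0667
```

View pics/s40.png

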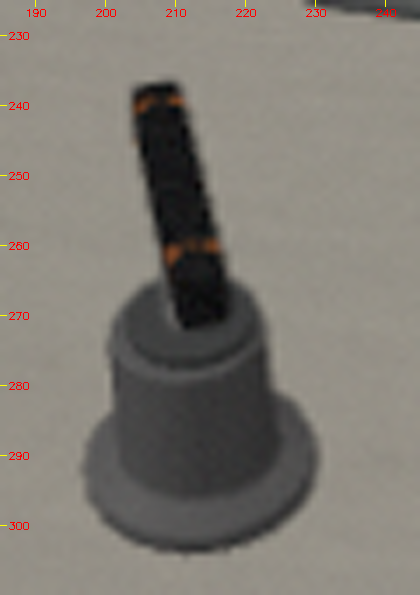

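View pics/s41.png

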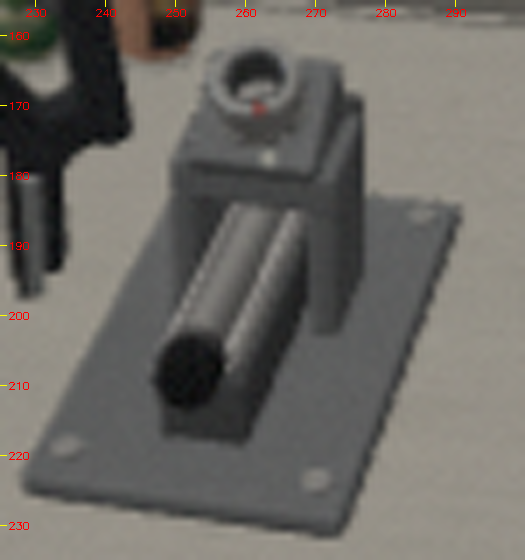

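View pics/t40.png

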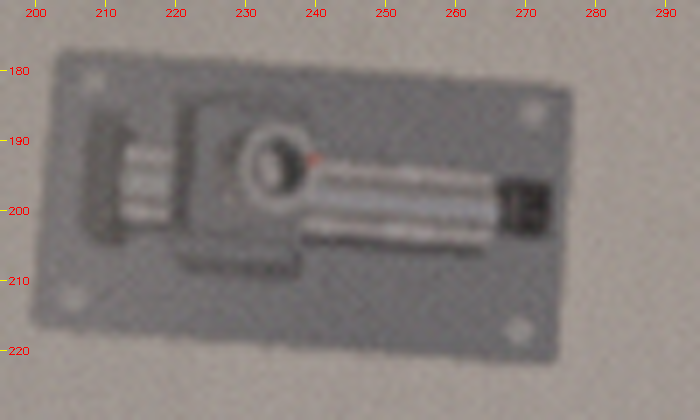

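View pics/w40.png

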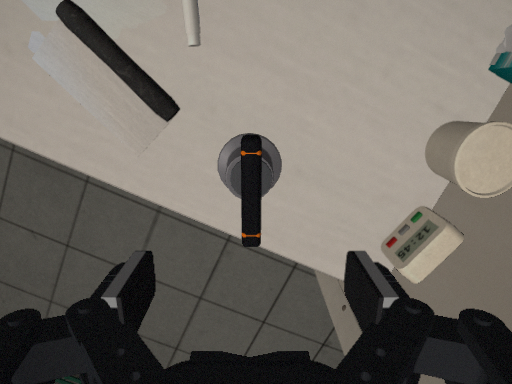

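```bash
python3 -c "
from rig import manip
print(manip.sign_off(), manip.get_state()['clock'])"
```

```text
the job is handed in; nothing more can be done
the job is handed in; nothing more can be done
```

The job is handed in, at about 30 s of the 58 s allowed. The hand-in gives no verdict, so what follows rests on my own readings.

- **Rod:** I pushed it until the force jumped from about 2 N to 12 N at the end stop. The last top picture shows the cap exactly where it was after the push.
- **Seating:** The key went into the recess without resistance and met the floor at my estimated depth, within about 1 mm. The axes were within 0.005 rad, and the screw was still at about 0.26 rad.
- **Turning:** I turned the key until the torque rose steadily at the hard stop, reaching 0.45 N m.
- **One check failed:** After I withdrew the key the first time, the red mark had slipped back to about 1.1 rad, below the 1.15 needed. I think I pulled out too fast, but I did not confirm that. I reseated the key, turned to the stop again, unwound it inside the play and withdrew slowly. The mark then stayed put, and the last scene and wrist pictures read about 1.25 rad.
- **Key return:** It is back in the stand upright with its collar on the rim. Contact came at a grip height of 108 mm, and its outline closely matches the first picture. My estimates of the stand's centre disagreed by 1–3 mm, which is inside the mouth's slack.
- **Bystanders and robot:** I never touched the jars, cup or timer. The cup and timer look unmoved in the last wrist picture, though I did not measure any of the bystanders at the end. The gripper is open and clear of everything.

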